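# Fit the keeper on the bent stock bar

### The arm

A 6-joint arm with a two-finger parallel gripper is mounted at the origin on the work surface. World frame = base frame: x ahead of the robot, y to its left, z up, the work surface at z = 0. Lengths are in m, angles in rad, forces in N, time in s.
With the tool pointing down it reaches from about 0.15 to 0.775 m from the base axis. Payload 6.1 kg.
Tool frame: the origin (TCP) lies at the very end of the fingers, on their centre line; the grasp point (between the pads) lies behind it (env.grip_depth is the z of the grasp point in the tool frame, in m); z points along the fingers, y is the direction in which the jaws open and shut (so a half turn about z gives the same grasp; the last joint's range is limited). The gripper opens to 85 mm and grips with 20 to 120 N. Pads are 22 mm wide; open, the fingers measure 114 mm over their backs; the gripper's body (76 mm by 85 mm) begins 54 mm behind the grasp point. The pads swing forward as they close: fully open they stand 13 mm farther back than shut.
Start: joints at [1.306, 0.126, -0.04, 1.405, 0, 1.571], TCP at [0.137, 0.507, 0.231] pointing down, gripper open.
Joint ranges: [-2.72, 2.72], [-0.95, 1.95], [-1.27, 1.35], [-1.78, 2.02], [-1.46, 1.47], [-3.14, 3.14]. Speed limits (rad/s): [2.39, 2.39, 3.01, 3.14, 3.14, 3.14].

### API

Orientations are given as a unit quaternion [w, x, y, z].
In Python, from plant import env, optics gives the robot as it stands.
- The arm moves only by the tool step_arm, never from a script. Its argument "increments" is a list that holds one entry, the list of rows, each a list of 4 numbers: the shift along the tool's x, y, z in units of 25 mm (1.0 is 25 mm), then the turn about the tool's z in rad. In form: [[[tx, ty, tz, turn], ...]]. A call has 1 to 12 rows; each row is the pose to reach, as a shift and turn from the pose commanded when the call began, along the tool's axes at that moment; what a row does not reach only later rows make up. A row lasts 1/10 s, in which the tool goes at most 50 mm and 8.59 degrees, less where a joint would pass 70% of its speed; a pose out of reach is approached as far as the arm can. A call with a gripper value outside its range is refused whole. "hand" is the closure, from 0 (fully open) to 1 (shut), set as the call begins (left out, the last holds). The fingers move at their own pace and stop on an object; "newtons" is the grip in N (left out, the last holds). Time passes only in rows, so rows that repeat a pose let the fingers close. It gives the time, the measured TCP pose, the force and the opening at its end, in the units of the state.
- env.get_obs(): the state, without advancing time (a new reading comes with each control period).
- optics.get_image(name): name is "scene" or "top"; returns a dict with "frame" (400x640x3 uint8, red, green, blue), "depth" (400x640 float32, m along the optical axis (not along the pixel's ray), 0 where there is no reading), "camera_matrix" (3x3 intrinsics, pixels), "k1" (the pictures are not rectified: a ray, as slopes to the right and down, at radius r is drawn at 1 + k1 r^2 times it, then the intrinsics apply), "cam_to_world" (4x4, takes a point from camera to world coordinates). Camera axes: x right, y up, looking along -z (the intrinsics and any distortion apply to the point x, -y, -z); pixel columns grow to the right and rows downward; lengths in m; the calibration is good to about 2 mm. A picture is of the moment at which its call begins.
- env.finish_job(): hands the job in, once; it reports no verdict.
The state is a dict: "time_s": time; "joint_pos": joint angles; "dq": joint speeds; "joint_efforts": joint torques, N m; "eef_pos": TCP position; "orientation": TCP orientation; "force": force on the tool from outside, world axes, zero at the start; "torque": the same for the moment, N m; "width": opening from 0.0 (shut) to 1.0 (fully open).
Only numpy, scipy, OpenCV 4.12 (cv2) and the standard library are available. Lean on these libraries where they do the work, as an engineer would, in place of code of your own. Each camera call takes 0.05 s, during which the arm holds its last target.

### The job

Stop the stock bushings from coming off their bent bar: pick up the drilled keeper with the orange grip, thread it over the bar's free end, slide it around the bend and press it gently home against the last brass bushing, then let go. The bar was bent by hand, so feel your way round gently: never let the keeper bind or press hard on the bar (it needs only a few newtons; stay under 8 N until it meets the bushing), and leave everything else on the bench where it is.

Things in the scene. Friction and masses are not known exactly. Their poses are not given: they have to be found in the camera images.
- home (a point): Centre of the end face of the four brass bushings (28 mm diameter) fixed on the bar: the keeper ends against this face. Fixed, but place and heading vary. x runs level along the bar away from the bushings, z up. The bar, round steel of 12 mm diameter, runs straight along +x from here for at least 45 mm. Behind the bushings, at x = -90 mm, is the stand's post, its top 8 mm above the bar's axis.
- bar_tip (a point): The extreme point of the bar's rounded free end, on its axis, 110 mm up like the whole level, rigid bar; x points outward along the last 46 mm, which are straight; z up. Between the two straight ends the bar bends left as seen from home (to home's +y), 25 to 110 degrees in all, over 100 to 180 mm. Bent by hand, different each time: some parts straight, some kinked up to 20 degrees; its course is not measured.
- keeper_bore (a point): Centre of the hole of the loose keeper (about 150 g): a dark steel ring, 30 mm outside diameter, 12 mm long, with a 15.6 mm hole along x, on a foot 34 (x) by 30 (y) by 8 mm whose underside is 24 mm below the hole's centre. It stands upright on the bench, z up, hole level. Same both ways round: either end of the hole may go first. On the bar it hangs upright by its own weight.
- keeper_mid (a point): The keeper's centre, half-way up, 18 mm above the hole's centre; axes as keeper_bore. Its flat orange grip is 8 mm thick (y), 24 mm wide (x) and reaches from 20 to 60 mm above the hole's centre. Pinch it across its thickness about 45 mm above the hole's centre, so that the fingertips stay above the ring and the bar.
- spare_ring: Bystander: loose brass ring, 44 mm diameter, 18 mm high, lying flat; origin under its centre.
- jar: Bystander: loose white jar with black cap, 44 mm diameter, 55 mm high; origin under its centre.
- screwdriver: Bystander: loose screwdriver lying on the bench; origin under its middle.
- carton: Bystander: small cardboard carton, 120 x 150 x 85 mm; origin under its centre.
- wrench: Bystander: loose wrench lying on the bench; origin under its middle.
- bar_stand: The fixed stand with the bushings and the whole bent bar. Origin on the bench 110 mm below home, axes as home. Its grey base plate, 14 mm high, spans x -140 to -10 mm and y -55 to 55 mm.
- keeper: The keeper as a whole; origin under the centre of its foot, axes as for its points.
Not all that is in view belongs to the job. Of the things shaped like the keeper, the dark steel one is meant.

How it is judged:
On the way, in this order (a step that is already met when the one before it is completed fails the run):
1. the keeper is threaded on the bar's end leg (x of keeper_bore in the frame of bar_tip between -0.05 and -0.012 m and y of keeper_bore in the frame of bar_tip between -0.006 and 0.006 m and z of keeper_bore in the frame of bar_tip between -0.006 and 0.006 m), for 0.1 s.
2. the keeper has come round the bend onto the straight leg before the bushings (x of keeper_bore in the frame of home between 0 and 0.042 m and y of keeper_bore in the frame of home between -0.006 and 0.006 m and z of keeper_bore in the frame of home between -0.006 and 0.006 m), for 0.1 s.
At the end, for the whole second after the job is handed in: The keeper hangs on the bar at rest, upright within 20 degrees, its face within 3.5 mm of the last bushing (hole centre at most 9.5 mm from the bushings' end face and within 5 mm of the bar's axis sideways and in height), with the fingers off it (x of keeper_bore in the frame of home below 0.0095 m and y of keeper_bore in the frame of home between -0.005 and 0.005 m and z of keeper_bore in the frame of home between -0.005 and 0.005 m and angle between keeper's own z axis and vertical below 0.35 rad and linear speed of keeper below 0.02 m/s and contact force between the fingers and keeper below 0.05 N); the robot touches nothing.
It fails at once if the keeper binds: before it is at the bushings it presses on the bar with more than 8 N (contact force between keeper and bar_stand above 8 N and distance between keeper_bore and home above 0.012 m).
It fails at once if the keeper is driven against the bushings with more than 25 N (contact force between keeper and bar_stand above 25 N).
It fails at once if the robot pushes on the bar or its stand with more than 5 N (contact force between any of the fingers, the arm and bar_stand above 5 N).
It fails at once if a bystander is moved by more than 20 mm (distance of any of spare_ring, jar, screwdriver, carton, wrench from where it was at the start of the episode above 0.02 m).
It also fails if it takes over 72 s, if anything falls off the work surface, if the arm or the gripper's body presses on something with over 40 N, if the wrist force passes 120 N, or if a joint passes its speed limit or range.

## Working session

There is one attempt and no reset: what is moved stays moved. The work goes in short steps, Python scripts to look and compute and a tool call to move; the robot and the scene stay as the last step left them, time stands still between calls to the robot, and variables do not carry over. Pictures are saved under pics/ and viewed, and the job is handed in when it is done.

Besides the shell and the picture viewer there is one more tool, called after "Request:" as name([rows], argument=value, ...), one row to a line, values as JSON. step_arm: Moves the arm, as the interface text tells. Its arguments: {"type":"object","properties":{"increments":{"type":"array","items":{"type":"array","items":{"type":"array","items":{"type":"number"}}}},"hand":{"type":"number"},"newtons":{"type":"number"}},"required":["increments"]}

```bash
ls; mkdir -p pics
python3 - <<'E'
from plant import env, optics
import cv2,numpy as np,pickle
o=env.get_obs();print(o, env.grip_depth)
for n in("scene","top"):
    d=optics.get_image(n);pickle.dump(d,open(f"pics/{n}0.pkl","wb"));cv2.imwrite(f"pics/{n}0.png",d["frame"][:,:,::-1])
    print(d["camera_matrix"],d["k1"],d["cam_to_world"])
E
```

```text
pics
{'time_s': 0.0, 'joint_pos': array([ 1.30597219e+00,  1.26405101e-01, -4.06407831e-02,  1.40542542e+00,
        8.70887150e-06,  1.57083223e+00]), 'dq': array([-0.00076825, -0.00044247,  0.00060574, -0.00056504, -0.00053118,
        0.00169269]), 'joint_efforts': array([-1.74466608e-03, -4.35907495e+01,  3.52926707e+01,  1.71577034e-02,
        5.70818273e-06,  1.16760905e-06]), 'eef_pos': array([0.13729779, 0.5062818 , 0.23050032]), 'orientation': array([-1.14871217e-04,  1.32043227e-01,  9.91243605e-01, -8.29584373e-04]), 'force': array([ 0.61019045, -0.26433759, -0.3226812 ]), 'torque': array([-0.02229964,  0.02126472, -0.00749874]), 'width': 1.003542402100825} -0.0187
[[409.88046178   0.         314.69411244]
 [  0.         409.88046178 203.0791358 ]
 [  0.           0.           1.        ]] -0.04286615529742252 [[ 0.6538163  -0.50823712  0.56055265  1.11784386]
 [ 0.75634733  0.46005144 -0.46507137 -0.44741675]
 [-0.02151652  0.72804375  0.68519292  0.8228507 ]
 [ 0.          0.          0.          1.        ]]
[[371.23723956   0.         321.61463158]
 [  0.         371.23723956 199.89268327]
 [  0.           0.           1.        ]] 0.02459051966582761 [[-0.00587008  0.98894651 -0.14815648  0.36688334]
 [-0.99994808 -0.00457095  0.00910764  0.04758634]
 [ 0.00832975  0.14820225  0.98892199  1.18760997]
 [ 0.          0.          0.          1.        ]]
```

View pics/scene0.png

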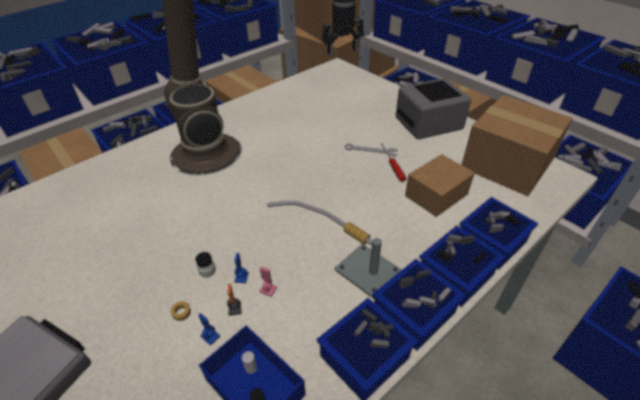

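View pics/top0.png

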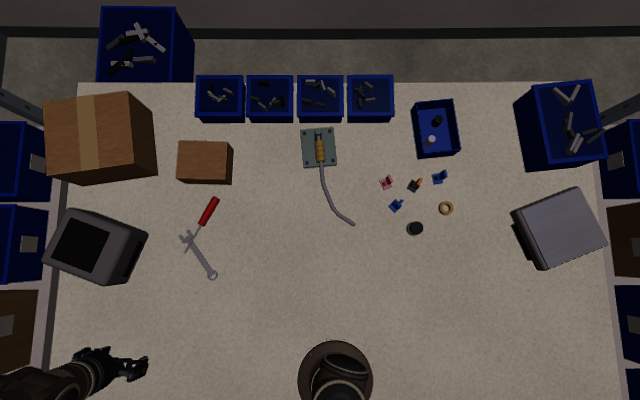

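The scene picture shows four keeper-shaped items: blue (240,268), blue (208,330), pink (267,282), and dark with an orange grip (234,300). In the top view these are at (397,205), (440,177), (386,182) and (415,185). The dark one with the orange grip fits the description, so I'll confirm it in enlarged crops.

```bash
cat > h.py <<'E'
import numpy as np,cv2,pickle
def load(n): return pickle.load(open(f"pics/{n}.pkl","rb"))
def ray(d,u,v):
    K=d["camera_matrix"];x=(u-K[0,2])/K[0,0];y=(v-K[1,2])/K[1,1]
    X,Y=x,y
    for _ in range(30):
        s=1+d["k1"]*(X*X+Y*Y);X,Y=x/s,y/s
    T=d["cam_to_world"];r=T[:3,:3]@np.array([X,-Y,-1.]);return T[:3,3],r
def atz(d,u,v,z):
    c,r=ray(d,u,v);return c+r*(z-c[2])/r[2]
def bydepth(d,u,v):
    c,r=ray(d,u,v);return c+r*d["depth"][int(round(v)),int(round(u))]
def proj(d,p):
    T=d["cam_to_world"];q=T[:3,:3].T@(np.asarray(p,float)-T[:3,3]);X,Y=q[0]/-q[2],-q[1]/-q[2]
    s=1+d["k1"]*(X*X+Y*Y);K=d["camera_matrix"];return np.array([K[0,0]*X*s+K[0,2],K[1,1]*Y*s+K[1,2]])
def crop(d,x0,y0,w,h,f,name,gamma=0.6):
    im=d["frame"][y0:y0+h,x0:x0+w,::-1];im=(255*(im/255.)**gamma).astype(np.uint8)
    cv2.imwrite(f"pics/{name}.png",cv2.resize(im,None,fx=f,fy=f,interpolation=cv2.INTER_CUBIC))
E
python3 - <<'E'
from h import *
t=load("top0");s=load("scene0")
crop(t,290,115,90,120,5,"tbar");crop(s,255,190,155,110,5,"sbar")
crop(t,375,165,90,80,7,"tkeep");crop(s,190,240,100,110,5,"skeep")
E
```

```text
(no output)
```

View pics/tbar.png

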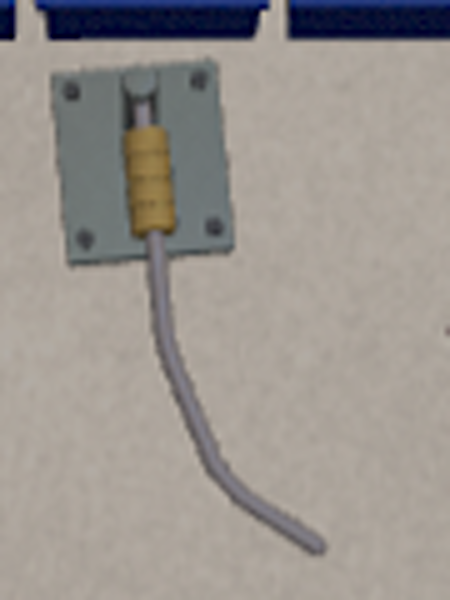

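View pics/sbar.png

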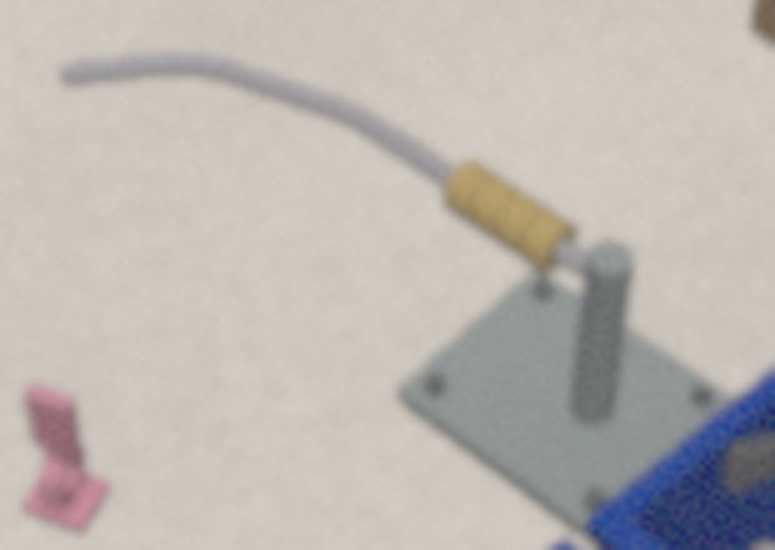

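View pics/tkeep.png

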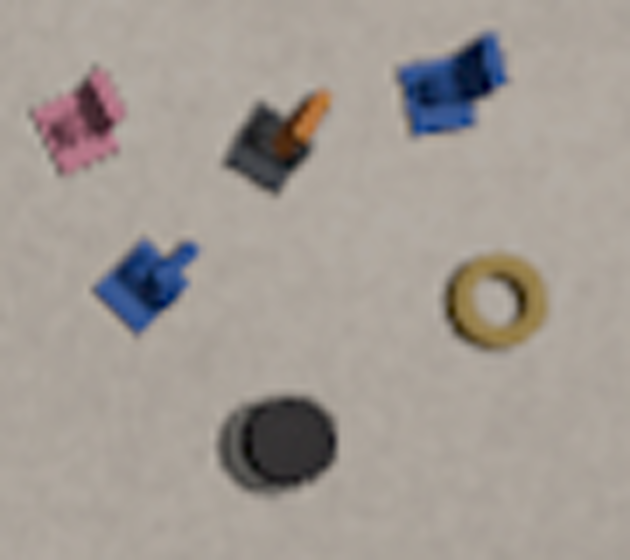

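View pics/skeep.png

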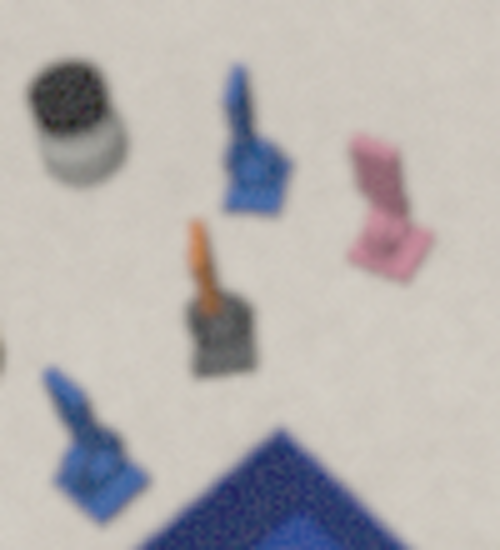

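The dark foot and ring with the orange grip, at top (415,185) and scene (234,300), is the keeper. It's the only dark steel one. Next I'll measure the bar course and the keeper pose in both views.

Run:
```python
from plant import env, optics
from h import *
for n in("scene","top"):
    L=[load(n+"0")]+[optics.get_image(n) for _ in range(5)]
    d=dict(L[0]);d["frame"]=np.mean([l["frame"] for l in L],0)
    d["depth"]=np.median([l["depth"] for l in L],0);pickle.dump(d,open(f"pics/{n}A.pkl","wb"))
t=load("topA");s=load("sceneA")
# bar centreline in top: mask
def barpix(d,x0,y0,w,h,seedfn):
    pass
f=t["frame"][115:235,290:380]
for v in (155,162,166,170,180,190,200): print(v,[tuple(int(c) for c in t["frame"][v,u]) for u in range(314,332)])
K=[(234,300)]
for d,(u0,u1,v0,v1) in((t,(405,425,173,197)),(s,(224,246,278,320))):
    fr=d["frame"][v0:v1,u0:u1]
    o=(fr[:,:,0]>fr[:,:,2]*1.8)&(fr[:,:,0]>60)
    dk=(fr.mean(2)<fr.mean()*0.62)
    print("orange",o.sum());print("\n".join("".join("O" if o[i,j] else "#" if dk[i,j] else "." for j in range(o.shape[1])) for i in range(o.shape[0])))
    P=np.array([bydepth(d,u0+j,v0+i) for i,j in zip(*np.nonzero(o))]);print(np.round(P,3))
```

```text
155 [(66, 74, 75), (46, 47, 41), (57, 41, 17), (64, 46, 18), (68, 49, 19), (83, 59, 24), (75, 54, 22), (94, 71, 30), (92, 73, 30), (77, 55, 21), (58, 45, 24), (61, 69, 70), (62, 70, 72), (63, 71, 71), (64, 71, 73), (63, 72, 73), (63, 71, 72), (63, 71, 72)]
162 [(65, 74, 74), (67, 76, 76), (48, 49, 44), (37, 34, 26), (26, 22, 12), (45, 39, 40), (75, 70, 75), (82, 78, 87), (64, 58, 60), (52, 57, 56), (58, 64, 63), (65, 74, 75), (65, 73, 75), (65, 73, 74), (66, 74, 75), (65, 73, 75), (66, 75, 76), (58, 65, 67)]
166 [(41, 47, 47), (37, 42, 42), (32, 38, 38), (29, 34, 34), (28, 33, 33), (29, 28, 29), (64, 58, 61), (82, 81, 95), (74, 69, 74), (58, 55, 52), (51, 49, 45), (75, 70, 64), (78, 72, 65), (105, 96, 87), (109, 100, 90), (107, 98, 88), (109, 100, 91), (107, 98, 89)]
170 [(138, 128, 117), (137, 126, 115), (132, 121, 111), (131, 121, 110), (137, 126, 115), (74, 69, 63), (56, 51, 54), (78, 74, 81), (77, 71, 75), (77, 70, 70), (130, 119, 109), (132, 122, 111), (129, 119, 109), (128, 118, 108), (133, 123, 112), (136, 126, 115), (137, 127, 116), (136, 126, 115)]
180 [(134, 123, 113), (135
[... 3621 characters left out ...]
76]
 [ 0.602 -0.265  0.077]
 [ 0.602 -0.263  0.075]
 [ 0.599 -0.267  0.072]
 [ 0.601 -0.266  0.073]
 [ 0.602 -0.264  0.073]
 [ 0.6   -0.266  0.068]
 [ 0.601 -0.264  0.067]
 [ 0.602 -0.262  0.067]
 [ 0.6   -0.267  0.065]
 [ 0.602 -0.265  0.065]
 [ 0.602 -0.263  0.063]
 [ 0.6   -0.267  0.061]
 [ 0.601 -0.265  0.061]
 [ 0.602 -0.264  0.06 ]
 [ 0.599 -0.267  0.056]
 [ 0.601 -0.266  0.057]
 [ 0.602 -0.264  0.056]
 [ 0.601 -0.262  0.054]
 [ 0.599 -0.268  0.053]
 [ 0.601 -0.266  0.053]
 [ 0.601 -0.265  0.053]
 [ 0.602 -0.263  0.051]
 [ 0.598 -0.269  0.049]
 [ 0.6   -0.267  0.05 ]
 [ 0.601 -0.265  0.049]
 [ 0.602 -0.263  0.048]
 [ 0.6   -0.268  0.046]
 [ 0.601 -0.266  0.045]
 [ 0.596 -0.262  0.035]]
```

```bash
cat > meas.py <<'E'
from h import *
def cloud(d,box):
    (u0,u1,v0,v1)=box
    P=[];C=[]
    for v in range(v0,v1):
        for u in range(u0,u1):
            if d["depth"][v,u]>0: P.append(bydepth(d,u,v));C.append(d["frame"][v,u])
    return np.array(P),np.array(C)
E
python3 - <<'E'
from meas import *
t=load("topA");s=load("sceneA")
for n,d,b in(("t",t,(400,430,170,200)),("s",s,(215,250,270,320))):
    P,C=cloud(d,b)
    o=(abs(P[:,2]-.083)<.004)&(C[:,0]>C[:,2]*1.6)
    q=P[o]; r=cv2.minAreaRect((q[:,:2]*1000).astype(np.float32));w=np.linalg.svd((q[:,:2]-q[:,:2].mean(0)))[2][0]
    print(n,o.sum(),q.mean(0).round(4),r,np.degrees(np.arctan2(w[1],w[0])))
    f=(abs(P[:,2]-.008)<.003); f&=np.hypot(P[:,0]-.592,P[:,1]+.26)<.03
    print(" foot",f.sum(),P[f].min(0),P[f].max(0),cv2.minAreaRect((P[f][:,:2]*1000).astype(np.float32)))
    g=P[(P[:,2]>.003)&(np.hypot(P[:,0]-.592,P[:,1]+.26)<.035)]; print(" all",cv2.minAreaRect((g[:,:2]*1000).astype(np.float32)))
for n,d,b in(("t",t,(300,375,120,235)),("s",s,(260,400,190,290))):
    P,C=cloud(d,b)
    k=(P[:,2]>.1095)&(P[:,2]<.13)
    q=P[k];q=q[np.argsort(-q[:,0])]
    print(n,k.sum())
    pickle.dump((q,C[k]),open(f"pics/bar_{n}.pkl","wb"))
    # bin along x
    for x in np.arange(.74,.44,-.01):
        m=abs(q[:,0]-x)<.005
        if m.sum()>0:print(round(x,3),m.sum(),q[m][:,1].mean().round(4),q[m][:,1].min().round(4),q[m][:,1].max().round(4),q[m][:,2].max().round(4))
E
```

```text
t 18 [ 0.5894 -0.2581  0.0832] ((589.9876098632812, -258.0588684082031), (6.910825729370117, 21.09894561767578), 62.652366638183594) 148.62866525149133
 foot 43 [ 0.57134204 -0.26666946  0.00509283] [ 0.61108646 -0.23941453  0.01066775] ((590.7493896484375, -258.2202453613281), (28.815467834472656, 33.45528793334961), 58.226234436035156)
 all ((590.5302734375, -258.0133056640625), (29.343761444091797, 33.540855407714844), 56.99395751953125)
s 32 [ 0.5942 -0.2612  0.0833] ((592.7658081054688, -259.5817565917969), (6.808191299438477, 21.585237503051758), 56.180572509765625) -29.54923610542185
 foot 85 [ 0.58144437 -0.27926444  0.00530939] [ 0.61310047 -0.24118468  0.01062841] ((591.2925415039062, -258.6972961425781), (27.778196334838867, 35.23688507080078), 57.78706359863281)
 all ((590.9423217773438, -259.27984619140625), (29.106813430786133, 35.167266845703125), 58.06250762939453)
t 564
0.74 18 0.0496 0.0384 0.0592 0.129
0.73 29 0.0488 0.0383 0.0593 0.129
0.72 14 0.0474 0.0414 0.0534 0.1223
0.71 12 0.0437 0.0355 0.0504 0.1237
0.7 31 0.0461 0.0325 0.0595 0.1241
0.69 32 0.0446 0.0326 0
[... 1221 characters left out ...]
 0.0486 0.1233
0.64 13 0.0363 0.0324 0.0425 0.1148
0.63 16 0.036 0.0315 0.0421 0.1149
0.62 15 0.0344 0.031 0.0397 0.116
0.61 15 0.0337 0.0296 0.039 0.1156
0.6 16 0.0329 0.0295 0.0385 0.1157
0.59 16 0.0318 0.028 0.0387 0.1157
0.58 14 0.0296 0.025 0.0351 0.1157
0.57 15 0.0263 0.021 0.0319 0.1152
0.56 16 0.0242 0.0192 0.0319 0.1153
0.55 17 0.0191 0.0147 0.0257 0.1153
0.54 14 0.0154 0.0106 0.0215 0.1152
0.53 15 0.0118 0.0066 0.0189 0.1152
0.52 15 0.0071 0.0019 0.0134 0.1156
0.51 16 0.0028 -0.0017 0.0083 0.1147
0.5 21 -0.0042 -0.0122 0.0039 0.1151
0.49 25 -0.015 -0.0268 -0.0043 0.1159
0.48 27 -0.0286 -0.0416 -0.0155 0.1152
0.47 27 -0.0434 -0.0558 -0.0305 0.1149
0.46 14 -0.054 -0.06 -0.0416 0.1152
```

```bash
cat > bar.py <<'E'
from meas import *
from scipy.interpolate import splprep,splev
def barpts(d,box,thr=None):
    u0,u1,v0,v1=box
    fr=d["frame"].mean(2); Q=[]
    for v in range(v0,v1):
        for u in range(u0,u1):
            p=bydepth(d,u,v)
            # seperate bar from bench by depth-height
            if .100<p[2]<.1185 : Q.append(atz(d,u,v,.110))
    return np.array(Q)
E
python3 - <<'E'
from bar import *
t=load("topA");s=load("sceneA")
T=barpts(t,(305,375,160,235))[:,:2];S=barpts(s,(260,352,190,245))[:,:2]
# remove base/bushings
poly=np.array([[.645,.0405],[.60,.036],[.575,.032],[.50,.0],[.475,-.03],[.455,-.057]])
seg=np.diff(poly,axis=0);L=np.linalg.norm(seg,axis=1);cum=np.r_[0,np.cumsum(L)]
def par(q):
    best=None
    for i in range(len(seg)):
        a=np.clip((q-poly[i])@seg[i]/L[i]**2,0,1) if 0<i<len(seg)-1 else (q-poly[i])@seg[i]/L[i]**2
        if i==0:a=min(a,1)
        if i==len(seg)-1:a=max(a,0)
        r=q-poly[i]-a*seg[i];dist=np.hypot(*r)
        if best is None or dist<best[0]: best=(dist,cum[i]+a*L[i],np.cross(seg[i],r)/L[i])
    return best
for n,Q in(("T",T),("S",S)):
    R=np.array([par(q) for q in Q]);k=R[:,0]<.013;Q=Q[k];R=R[k]
    print(n,k.sum(),"s range",R[:,1].min(),R[:,1].max())
    for a in np.arange(-.005,.25,.01):
        m=abs(R[:,1]-a)<.006
        if m.sum():print(round(a,3),m.sum(),Q[m].mean(0).round(4),"lat",round(R[m,2].mean()*1e3,1),"w",round(np.ptp(R[m,2])*1e3,1))
    pickle.dump((Q,R),open(f"pics/barQ{n}.pkl","wb"))
E
```

```text
T 317 s range -0.004987504979703324 0.22282986254255335
-0.005 12 [0.6466 0.0408] lat -0.1 w 23.7
0.005 17 [0.6413 0.039 ] lat 1.1 w 15.8
0.015 16 [0.6295 0.0404] lat -1.4 w 10.2
0.025 16 [0.6196 0.0382] lat -0.2 w 11.5
0.035 16 [0.6105 0.0375] lat -0.5 w 9.8
0.045 16 [0.5999 0.0376] lat -1.7 w 10.4
0.055 15 [0.5896 0.0358] lat -1.4 w 11.2
0.065 17 [0.5799 0.0348] lat -2.0 w 10.2
0.075 17 [0.5708 0.0319] lat -1.6 w 11.7
0.085 17 [0.5606 0.0282] lat -2.1 w 11.7
0.095 17 [0.5518 0.0246] lat -2.3 w 10.8
0.105 17 [0.5423 0.0209] lat -2.6 w 11.7
0.115 16 [0.5333 0.0169] lat -2.4 w 10.8
0.125 15 [0.5239 0.0129] lat -2.5 w 10.5
0.135 16 [0.5151 0.0097] lat -3.0 w 10.8
0.145 15 [0.5048 0.0053] lat -3.0 w 10.7
0.155 19 [ 0.4967 -0.0005] lat -2.4 w 11.2
0.165 17 [ 0.4894 -0.0081] lat -3.0 w 11.0
0.175 16 [ 0.4831 -0.0159] lat -2.8 w 12.0
0.185 16 [ 0.478  -0.0242] lat -1.4 w 12.0
0.195 17 [ 0.4722 -0.0326] lat -0.7 w 11.6
0.205 16 [ 0.4665 -0.0415] lat 0.1 w 10.6
0.215 18 [ 0.4614 -0.0494] lat 0.6 w 11.6
0.225 6 [ 0.4575 -0.0542] lat 0.3 w 10.6
S 426 s range -0.0257317586238668 0.2257608838939
[... 434 characters left out ...]
0.2 w 15.0
0.105 21 [0.543  0.0184] lat -0.0 w 15.0
0.115 21 [0.5342 0.0146] lat 0.1 w 15.1
0.125 21 [0.525  0.0101] lat 0.6 w 15.1
0.135 21 [0.5158 0.0069] lat -0.1 w 15.2
0.145 20 [0.5066 0.0028] lat -0.0 w 15.2
0.155 22 [ 0.498  -0.0023] lat -0.2 w 15.1
0.165 25 [ 0.4922 -0.01  ] lat 0.4 w 15.3
0.175 25 [ 0.4854 -0.0175] lat 0.0 w 15.3
0.185 22 [ 0.4796 -0.0255] lat 0.6 w 15.0
0.195 24 [ 0.4743 -0.0349] lat 2.3 w 15.6
0.205 24 [ 0.4682 -0.0425] lat 2.0 w 15.6
0.215 23 [ 0.4632 -0.0521] lat 3.7 w 15.3
0.225 10 [ 0.4589 -0.0567] lat 3.0 w 15.1<stdin>:14: DeprecationWarning: Arrays of 2-dimensional vectors are deprecated. Use arrays of 3-dimensional vectors instead. (deprecated in NumPy 2.0)
```

Heights check out: grip top 84 mm and bar top 116 mm. The two views differ by about 2 mm, which is within calibration. The keeper is at about (0.591, -0.259) with its hole axis at about -32°. Next I'll work out the approach move.

```bash
cat > mv.py <<'E'
from plant import env
import numpy as np
from scipy.spatial.transform import Rotation as R
def st(o=None):
    o=o or env.get_obs();q=o["orientation"];return o,o["eef_pos"],R.from_quat([q[1],q[2],q[3],q[0]]).as_matrix()
def ypsi(M): return np.degrees(np.arctan2(M[1,1],M[0,1]))
def plan(target,psi):
    """print increment (units) to reach TCP target with tool-y at psi deg"""
    o,p,M=st(); d=M.T@(np.asarray(target)-p)/.025
    turn=-(psi-ypsi(M)); turn=(turn+180)%360-180
    print("t",round(o["time_s"],2),"tcp",p.round(4),"psi",round(ypsi(M),2),"tilt",M[:,2].round(3),"F",o["force"].round(2),"T",o["torque"].round(3),"w",round(o["width"],3),"j",o["joint_pos"].round(2))
    print("inc",d.round(3),"turn",round(np.radians(turn),4),"(psi %.1f)"%turn)
E
python3 -c "
from mv import *
plan([.591,-.259,.15],58)"
```

```text
t 0.6 tcp [0.1374 0.5067 0.2313] psi 74.83 tilt [ 0.  0. -1.] F [-0.35 -0.38  0.07] T [-0.01   0.014 -0.035] w 0.996 j [ 1.31  0.13 -0.04  1.41 -0.    1.57]
inc [-25.526 -24.812   3.252] turn 0.2937 (psi 16.8)
```

Request:
step_arm([
  [[-2.1,-2.1,0,0],[-4.2,-4.1,0,0.05],[-6.4,-6.2,0,0.1],[-8.5,-8.3,0,0.15],[-10.6,-10.3,0,0.2],[-12.7,-12.4,0,0.25],[-14.8,-14.5,0,0.29],[-17,-16.5,0,0.29],[-19.1,-18.6,0,0.29],[-21.2,-20.7,0,0.29],[-23.3,-22.7,0,0.29],[-25.5,-24.8,0.5,0.29]],
], hand=0.5, newtons=30)

```text
time_s: 1.8
eef_pos: [0.4434, -0.012, 0.23]
orientation: [0.001, 0.274, 0.962, 0.0]
force: [0.1, 1.3, -1.2]
width: 0.503
```

```bash
python3 -c "
from mv import *
plan([.591,-.259,.15],58)"
```

```text
t 1.8 tcp [ 0.4434 -0.012   0.23  ] psi 58.18 tilt [ 0.001  0.    -1.   ] F [ 0.09  1.3  -1.21] T [ 0.076 -0.008  0.057] w 0.503 j [-0.03 -0.03 -0.21  1.39  0.    0.53]
inc [-10.223  -5.283   3.207] turn 0.0031 (psi 0.2)
```

Request:
step_arm([
  [[-1.7,-0.9,0,0],[-3.4,-1.8,0,0],[-5.1,-2.6,0,0],[-6.8,-3.5,0,0],[-8.5,-4.4,0,0],[-10.2,-5.3,0,0],[-10.2,-5.3,0.6,0],[-10.2,-5.3,1.6,0],[-10.2,-5.3,2.4,0],[-10.2,-5.3,2.4,0],[-10.2,-5.3,2.4,0]],
])

```text
time_s: 2.9
eef_pos: [0.5893, -0.2567, 0.1696]
orientation: [-0.0, 0.274, 0.962, 0.0]
force: [0.5, -0.9, 0.7]
width: 0.498
```

Run:
```python
from mv import *
plan([.591,-.259,.0505],58)
from plant import optics
from h import *
for n in("scene","top"):
    d=optics.get_image(n);pickle.dump(d,open(f"pics/{n}1.pkl","wb"))
crop(load("scene1"),180,190,110,130,5,"s1");crop(load("top1"),370,150,100,80,6,"t1")
```

```text
t 2.9 tcp [ 0.5893 -0.2567  0.1696] psi 58.21 tilt [-0.001  0.    -1.   ] F [ 0.45 -0.92  0.73] T [-0.03  -0.057 -0.027] w 0.498 j [-0.41  0.36  0.12  1.34  0.    0.14]
inc [-0.108 -0.042  4.766] turn 0.0037 (psi 0.2)
```

View pics/s1.png

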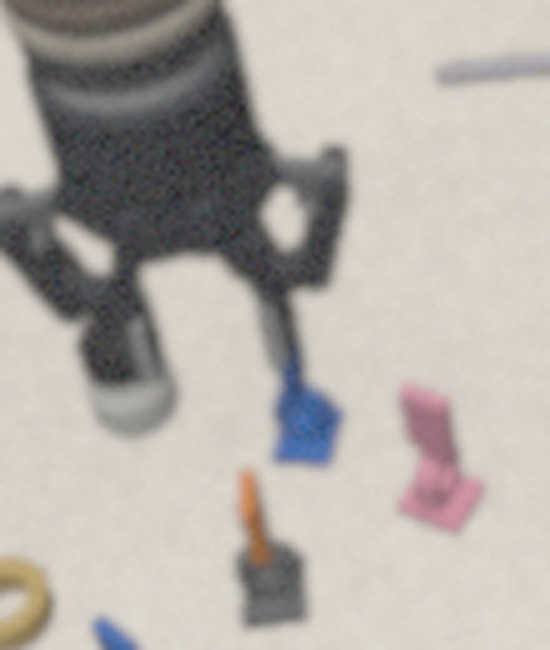

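The scene crop shows the half-open fingers above the keeper (orange grip at crop (255,515)), with the other items clear. I'll descend and close.

Request:
step_arm([
  [[-0.1,-0.05,0.8,0],[-0.1,-0.05,1.6,0],[-0.1,-0.05,2.4,0],[-0.1,-0.05,3.2,0],[-0.1,-0.05,4,0],[-0.1,-0.05,4.5,0],[-0.1,-0.05,4.75,0],[-0.1,-0.05,4.75,0],[-0.1,-0.05,4.75,0]],
])

```text
time_s: 3.9
eef_pos: [0.5916, -0.2594, 0.0518]
orientation: [0.001, 0.274, 0.962, -0.0]
force: [0.4, -0.2, 0.3]
width: 0.499
```

Run:
```python
from mv import *
plan([.591,-.259,.0505],58)
from plant import optics
from h import *
for n in("scene","top"):
    d=optics.get_image(n);pickle.dump(d,open(f"pics/{n}1.pkl","wb"))
crop(load("scene1"),180,230,110,100,6,"s2");crop(load("top1"),370,150,100,80,6,"t1")
```

```text
t 3.9 tcp [ 0.5916 -0.2594  0.0518] psi 58.22 tilt [ 0.001 -0.001 -1.   ] F [ 0.39 -0.2   0.28] T [-0.013 -0.031  0.022] w 0.499 j [-0.41  0.4  -0.08  1.09  0.    0.14]
inc [0.029 0.001 0.053] turn 0.0038 (psi 0.2)
```

View pics/s2.png

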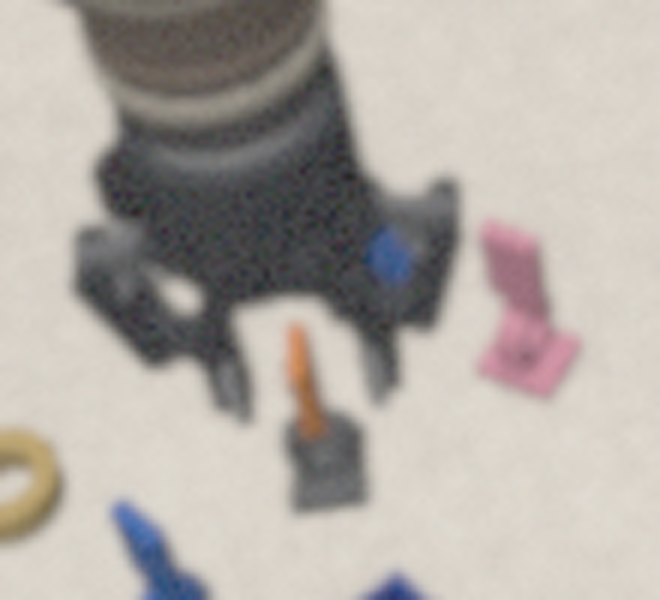

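The grip is centred between the pads at crop (305,380), so I'll close.

Request:
step_arm([
  [[0,0,0.05,0],[0,0,0.05,0],[0,0,0.05,0],[0,0,0.05,0],[0,0,0.05,0],[0,0,0.05,0],[0,0,0.05,0]],
], hand=1.0, newtons=30)

```text
time_s: 4.7
eef_pos: [0.591, -0.2592, 0.0495]
orientation: [0.0, 0.274, 0.962, -0.0]
force: [-1.1, -0.4, 1.5]
width: 0.084
```

Run:
```python
from mv import *
plan([.591,-.259,.25],58)
```

```text
t 4.7 tcp [ 0.591  -0.2592  0.0495] psi 58.21 tilt [ 0. -0. -1.] F [-1.11 -0.39  1.53] T [-0.001  0.033 -0.049] w 0.084 j [-0.41  0.4  -0.08  1.09 -0.    0.14]
inc [ 3.000e-03  7.000e-03 -8.019e+00] turn 0.0037 (psi 0.2)
```

```bash
python3 - <<'E'
from h import *
for n in "TS":
    Q,R=pickle.load(open(f"pics/barQ{n}.pkl","rb"))
    for lo,hi in((.18,.23),(.19,.23),(.012,.05)):
        k=(R[:,1]>lo)&(R[:,1]<hi);q=Q[k]
        # centre per bin to avoid end bias
        m=q.mean(0)
        vx,vy,x0,y0=cv2.fitLine(q.astype(np.float32),cv2.DIST_L2,0,1e-4,1e-4).ravel()
        v=np.array([vx,vy]);v*=-1 if vx>0 else 1
        a=(q-m)@v;print(n,lo,m.round(4),"ang out",np.degrees(np.arctan2(v[1],v[0])).round(1),"end",(m+v*a.max()).round(4),"width p95",np.ptp((q-m)@[-v[1],v[0]]))
E
python3 -c "
from mv import *
plan([.425,-.105,.2],147)"
```

```text
T 0.18 [ 0.4686 -0.0381] ang out -122.6 end [ 0.4571 -0.0561] width p95 0.011516425394862806
T 0.19 [ 0.4656 -0.0426] ang out -122.0 end [ 0.4571 -0.0562] width p95 0.011529608688426325
T 0.012 [0.614  0.0382] ang out -175.3 end [0.5966 0.0368] width p95 0.011582414957393598
S 0.18 [ 0.47   -0.0404] ang out -121.3 end [ 0.4579 -0.0603] width p95 0.017661400500006853
S 0.19 [ 0.4675 -0.0444] ang out -122.1 end [ 0.4576 -0.0602] width p95 0.01745993302685178
S 0.012 [0.6148 0.0356] ang out -175.2 end [0.5961 0.034 ] width p95 0.014887944620310747
t 4.7 tcp [ 0.591  -0.2592  0.0495] psi 58.21 tilt [ 0. -0. -1.] F [-1.11 -0.39  1.53] T [-0.001  0.033 -0.049] w 0.084 j [-0.41  0.4  -0.08  1.09 -0.    0.14]
inc [ 8.892  1.745 -6.019] turn -1.5496 (psi -88.8)
```

Request:
step_arm([
  [[0,0,-0.5,0],[0,0,-1.5,0],[0,0,-2.5,0],[0,0,-3.5,0],[0,0,-4.5,0],[1,0.2,-5.2,-0.14],[2,0.4,-5.8,-0.28],[3,0.6,-6,-0.42],[4,0.8,-6,-0.56],[5,1,-6,-0.7],[6,1.2,-6,-0.84],[7,1.4,-6,-0.98]],
])

```text
time_s: 5.9
eef_pos: [0.4598, -0.1365, 0.2002]
orientation: [0.0, -0.214, 0.977, -0.0]
force: [0.5, -0.3, -1.4]
width: 0.085
```

```bash
python3 -c "
from mv import *
plan([.4256,-.1091,.1355],148)"
```

```text
t 5.9 tcp [ 0.4598 -0.1365  0.2002] psi 114.69 tilt [ 0.001 -0.    -1.   ] F [ 0.51 -0.34 -1.39] T [ 0.044 -0.021  0.031] w 0.085 j [-0.29  0.04 -0.2   1.33  0.   -0.72]
inc [0.784 1.569 2.586] turn -0.5814 (psi -33.3)
```

Request:
step_arm([
  [[0.3,0.6,0,-0.14],[0.6,1.2,0.3,-0.28],[0.8,1.57,1,-0.42],[0.8,1.57,1.7,-0.56],[0.8,1.57,2.3,-0.58],[0.8,1.57,2.6,-0.58],[0.8,1.57,2.6,-0.58],[0.8,1.57,2.6,-0.58],[0.8,1.57,2.6,-0.58]],
])

```text
time_s: 6.8
eef_pos: [0.4268, -0.1099, 0.1354]
orientation: [0.0, -0.482, 0.876, -0.0]
force: [-0.5, -0.7, -1.8]
width: 0.091
```

```bash
cat > look.py <<'E'
import sys
from mv import *
from plant import optics
from h import *
tag=sys.argv[1];x=[float(a) for a in sys.argv[2:6]]
o=env.get_obs()
for n in("scene","top"):
    d=optics.get_image(n);pickle.dump(d,open(f"pics/{n}{tag}.pkl","wb"))
plan(x[:3],x[3])
crop(load("scene"+tag),210,150,160,120,5,"s"+tag);crop(load("top"+tag),300,150,110,100,6,"t"+tag)
E
python3 look.py 3 .4404 -.0853 .1355 148
```

```text
t 6.9 tcp [ 0.4267 -0.1099  0.1352] psi 147.58 tilt [ 0.001 -0.    -1.   ] F [ 1.04  0.31 -2.15] T [-0.012 -0.008 -0.   ] w 0.087 j [-0.25 -0.02 -0.4   1.18  0.   -1.26]
inc [-1.123  0.066 -0.013] turn -0.0073 (psi -0.4)
```

View pics/s3.png

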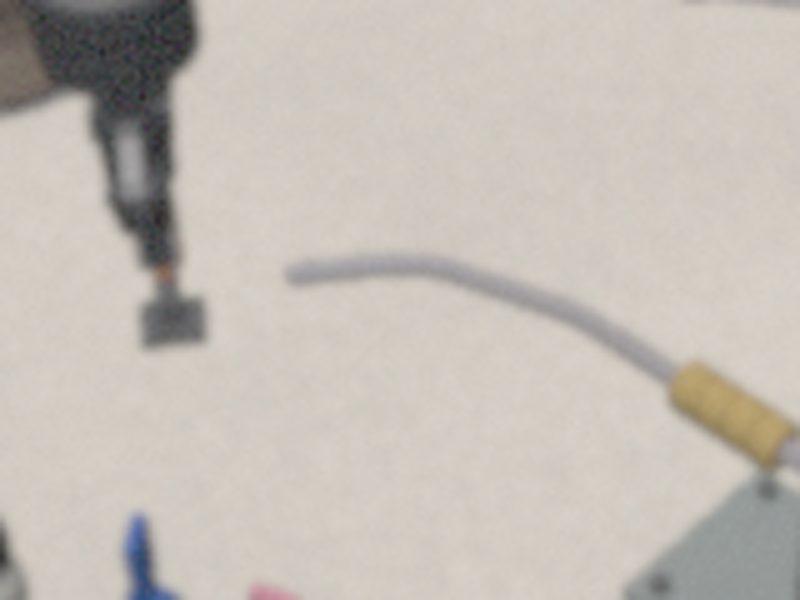

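View pics/t3.png

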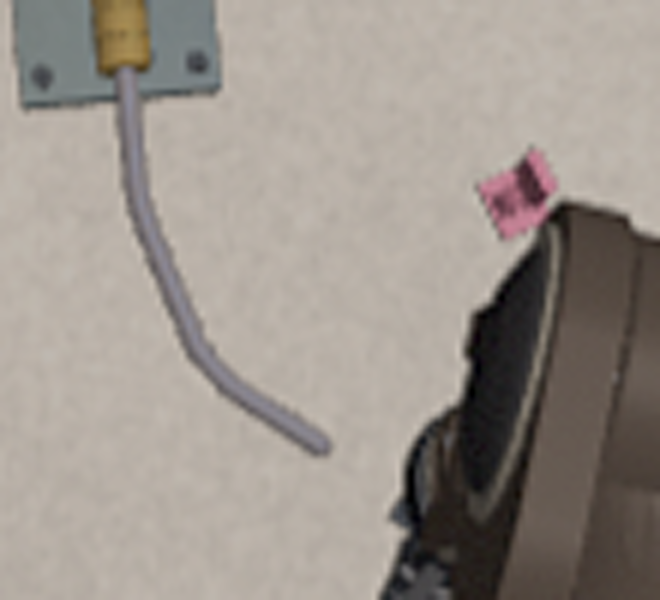

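The top view is blocked by the arm. The scene view sees both the keeper (crop (172,320)) and the bar tip (crop (290,272)). I'll fit keeper and bar in the same scene depth cloud so the calibration bias cancels.

```bash
cat > fit.py <<'E'
from meas import *
from scipy.optimize import least_squares
def avg(n,k):
    from plant import optics
    L=[optics.get_image(n) for _ in range(k)];d=dict(L[0]);d["frame"]=np.mean([l["frame"] for l in L],0);d["depth"]=np.median([l["depth"] for l in L],0);return d
def sdbox(p,c,h):
    q=abs(p-c)-h;return np.linalg.norm(np.maximum(q,0),axis=1)+np.minimum(q.max(1),0)
def sdk(p): # keeper frame at bore
    foot=sdbox(p,np.array([0,0,-.020]),np.array([.017,.015,.004]))
    rr=np.hypot(p[:,1],p[:,2]);q=np.c_[rr-.015,abs(p[:,0])-.006];ring=np.linalg.norm(np.maximum(q,0),axis=1)+np.minimum(q.max(1),0)
    grip=sdbox(p,np.array([0,0,.040]),np.array([.012,.004,.02]))
    return np.minimum(np.minimum(foot,ring),grip)
def fitkeeper(d,box,bore,yaw,zmax=.018):
    P,C=cloud(d,box);c,s=np.cos(yaw),np.sin(yaw);Rm=np.array([[c,-s,0],[s,c,0],[0,0,1]])
    L=(P-bore)@Rm
    k=(abs(L[:,0])<.023)&(abs(L[:,1])<.021)&(L[:,2]>-.030)&(L[:,2]<zmax);L=L[k]
    r=least_squares(lambda x:sdk(L-x),[0,0,0],loss="soft_l1",f_scale=.001)
    print("keeper n",k.sum(),"offset local (mm)",(r.x*1e3).round(2),"rms",(np.sqrt((sdk(L-r.x)**2).mean())*1e3).round(2))
    return bore+Rm@r.x
def fitleg(d,box,m,ang,lo,hi,rad=.006,zaxis=None):
    """bar points within lo..hi along dir ang from m; returns local lateral/z/angle"""
    P,C=cloud(d,box);v=np.array([np.cos(ang),np.sin(ang)]);n=np.array([-v[1],v[0]])
    a=(P[:,:2]-m)@v;b=(P[:,:2]-m)@n
    k=(a>lo)&(a<hi)&(abs(b)<.012)&(abs(P[:,2]-.11)<.012);a,b,z=a[k],b[k],P[k,2]
    f=lambda x:np.hypot(b-x[0]-np.tan(x[2])*(a-(lo+hi)/2),z-x[1])-rad
    r=least_squares(f,[0,.11,0],loss="soft_l1",f_scale=.001)
    print("leg n",k.sum(),"lat mm",(r.x[0]*1e3).round(2),"z",r.x[1].round(4),"dang",np.degrees(r.x[2]).round(2),"rms",(np.sqrt((f(r.x)**2).mean())*1e3).round(2),"a range",a.min().round(4),a.max().round(4))
    return r.x
E
python3 - <<'E'
from fit import *
from mv import *
d=avg("scene",5);pickle.dump(d,open("pics/scene3a.pkl","wb"))
o,p,M=st();print(p,ypsi(M))
b=p-[0,0,.0255]
K=fitkeeper(d,(225,265,195,230),b,np.radians(ypsi(M)-90));print("bore",K, "vs",b)
dA=load("sceneA")
for dd in(d,dA):
  fitleg(dd,(260,360,190,250),np.array([.4574,-.0582]),np.radians(58),.005,.035)
  fitleg(dd,(260,360,190,250),np.array([.4574,-.0582]),np.radians(58),.004,.046)
fitleg(load("topA"),(305,375,160,235),np.array([.4574,-.0582]),np.radians(58),.005,.035)
E
```

```text
[ 0.42634588 -0.10978118  0.13460683] 147.58936239563613
keeper n 160 offset local (mm) [-0.77 -1.29 -1.07] rms 0.92
bore [ 0.42702087 -0.11112472  0.10803803] vs [ 0.42634588 -0.10978118  0.10910683]
leg n 57 lat mm 0.29 z 0.1087 dang 0.14 rms 0.9 a range 0.0054 0.0345
leg n 76 lat mm 0.09 z 0.1087 dang -1.0 rms 0.92 a range 0.0041 0.0449
leg n 57 lat mm 0.11 z 0.1085 dang -1.74 rms 0.66 a range 0.0054 0.0345
leg n 76 lat mm -0.08 z 0.1086 dang -2.18 rms 0.65 a range 0.0041 0.0449
leg n 42 lat mm 0.84 z 0.1091 dang -0.78 rms 0.75 a range 0.0051 0.0344
```

```bash
python3 -c "
from mv import *
plan([.4458,-.0746,.1358],147.5)"
```

```text
t 7.15 tcp [ 0.4263 -0.1098  0.1346] psi 147.59 tilt [ 0. -0. -1.] F [-0.71 -0.78 -2.69] T [-0.013  0.007  0.05 ] w 0.088 j [-0.25 -0.01 -0.4   1.18  0.   -1.26]
inc [-1.605  0.097 -0.048] turn 0.0016 (psi 0.1)
```

Request:
step_arm([
  [[-0.4,0.04,-0.03,0],[-0.8,0.09,-0.03,0],[-1.2,0.09,-0.03,0],[-1.5,0.09,-0.03,0],[-1.6,0.09,-0.03,0],[-1.6,0.09,-0.03,0],[-1.6,0.09,-0.03,0]],
])

```text
time_s: 7.85
eef_pos: [0.4458, -0.0747, 0.1351]
orientation: [-0.0, -0.482, 0.876, -0.0]
force: [-0.4, -0.0, -1.1]
width: 0.089
```

Run:
```python
from fit import *
from mv import *
d=avg("scene",5);pickle.dump(d,open("pics/scene4.pkl","wb"))
o,p,M=st();print(o["time_s"],p,ypsi(M),o["force"],o["torque"])
b=np.r_[.4458,-.0746,.1100]
K=fitkeeper(d,(240,290,185,235),b,np.radians(ypsi(M)-90));print("bore",K, "vs",b)
ang=np.radians(57.5)
fitleg(d,(260,360,190,250),np.array([.4574,-.0582]),ang,.005,.035)
v=np.array([np.cos(ang),np.sin(ang)]);n=np.array([-v[1],v[0]]);q=K[:2]-[.4574,-.0582];print("keeper along",q@v,"lat",q@n)
crop(d,240,170,60,60,10,"s4")
```

```text
8.1 [ 0.44567236 -0.07500128  0.1352237 ] 147.56587891998112 [ 0.27088937  0.50730813 -2.07381347] [-0.00086217 -0.00648897 -0.05364005]
keeper n 171 offset local (mm) [ 0.32 -1.15 -1.71] rms 2.8
bore [ 0.44694176 -0.07494135  0.10829441] vs [ 0.4458 -0.0746  0.11  ]
leg n 57 lat mm 0.09 z 0.109 dang 0.55 rms 0.76 a range 0.0054 0.0345
keeper along -0.019738719055623494 lat -0.0001747311759649865
```

View pics/s4.png

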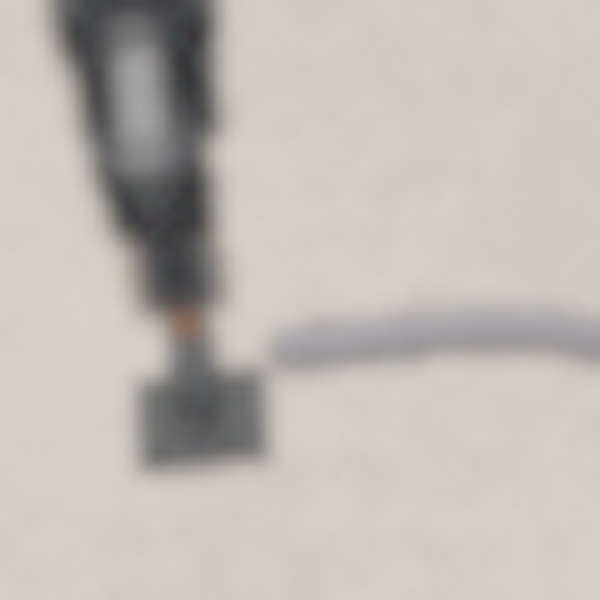

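Aligned: lateral difference is about 0.3 mm, and the bore looks about 0.6 mm low, so I'll raise it 0.5 mm and advance gently.

Request:
step_arm([
  [[-0.1,0.01,-0.02,0],[-0.2,0.01,-0.02,0],[-0.3,0.01,-0.02,0],[-0.4,0.01,-0.02,0],[-0.48,0.01,-0.02,0],[-0.56,0.01,-0.02,0],[-0.56,0.01,-0.02,0]],
])

```text
time_s: 8.8
eef_pos: [0.4532, -0.0626, 0.1357]
orientation: [-0.0, -0.482, 0.876, 0.0]
force: [0.4, 0.4, -0.7]
width: 0.087
```

Request:
step_arm([
  [[-0.06,0,0,0],[-0.12,0,0,0],[-0.16,0,0,0]],
])

```text
time_s: 9.1
eef_pos: [0.4553, -0.0594, 0.1357]
orientation: [0.0, -0.482, 0.876, -0.0]
force: [-0.2, 0.4, -1.8]
width: 0.089
```

```bash
cat > f.py <<'E'
from mv import *
o,p,M=st()
print("t",round(o["time_s"],2),"tcp",p.round(4),"psi",round(ypsi(M),2),"Ftool",(M.T@o["force"]).round(2),"Ttool",(M.T@o["torque"]).round(3),"w",round(o["width"],3))
E
python3 f.py
```

```text
t 9.1 tcp [ 0.4553 -0.0594  0.1357] psi 147.6 Ftool [-0.24  0.34  1.78] Ttool [ 0.    -0.016  0.011] w 0.089
```

Request:
step_arm([
  [[-0.06,0,0,0],[-0.12,0,0,0],[-0.16,0,0,0]],
])

```text
time_s: 9.4
eef_pos: [0.4575, -0.0559, 0.1357]
orientation: [0.0, -0.482, 0.876, -0.0]
force: [-0.4, 0.4, -1.5]
width: 0.088
```

Request:
step_arm([
  [[-0.06,0,0,0],[-0.12,0,0,0],[-0.16,0,0,0]],
])

```text
time_s: 9.7
eef_pos: [0.4596, -0.0526, 0.1357]
orientation: [0.0, -0.482, 0.876, 0.0]
force: [-0.2, -0.3, -2.2]
width: 0.088
```

```bash
python3 f.py
python3 - <<'E'
from fit import *
d=avg("scene",3);pickle.dump(d,open("pics/scene5.pkl","wb"))
crop(d,240,170,60,60,10,"s5")
E
```

```text
t 9.7 tcp [ 0.4596 -0.0526  0.1357] psi 147.6 Ftool [ 0.37 -0.04  2.24] Ttool [-0.01  -0.004 -0.012] w 0.088
```

View pics/s5.png

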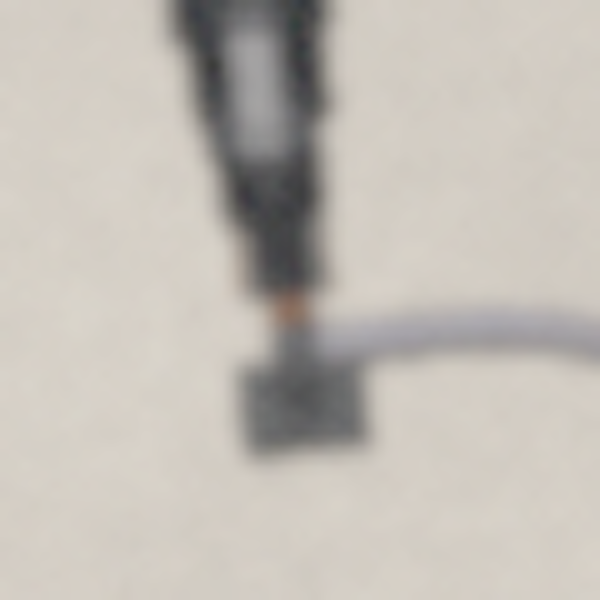

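The bar emerges from the far side of the ring (crop (340,340)) and the forces are only the keeper's weight, so it is threaded. Now I'll compute the bar course in the robot's frame.

```bash
cat > course.py <<'E'
from bar import *
from scipy.interpolate import UnivariateSpline
from scipy.optimize import least_squares
t=load("topA");s=load("sceneA")
# initial centreline from T bins, tip->home
T0=np.array([[.4571,-.0561],[.4614,-.0494],[.4665,-.0415],[.4722,-.0326],[.478,-.0242],[.4831,-.0159],[.4894,-.0081],[.4967,-.0005],[.5048,.0053],[.5151,.0097],[.5239,.0129],[.5333,.0169],[.5423,.0209],[.5518,.0246],[.5606,.0282],[.5708,.0319],[.5799,.0348],[.5896,.0358],[.5999,.0376],[.6105,.0375],[.6196,.0385],[.6295,.0404],[.638,.041]])
def dens(P,N=120):
    c=np.r_[0,np.cumsum(np.linalg.norm(np.diff(P,axis=0),axis=1))]
    sx=UnivariateSpline(c,P[:,0],s=len(P)*(.0006)**2);sy=UnivariateSpline(c,P[:,1],s=len(P)*(.0006)**2)
    a=np.arange(0,c[-1],.0025);return a,np.c_[sx(a),sy(a)],np.c_[sx.derivative()(a),sy.derivative()(a)]
def refine(d,box,P0):
    P,C=cloud(d,box);P=P[(abs(P[:,2]-.110)<.011)]
    a,X,V=dens(P0);out=[]
    for i in range(0,len(a),2):
        v=V[i]/np.linalg.norm(V[i]);n=np.array([-v[1],v[0]])
        al=(P[:,:2]-X[i])@v;b=(P[:,:2]-X[i])@n
        k=(abs(al)<.0075)&(abs(b)<.011)
        if k.sum()<8: continue
        A,B,Z=al[k],b[k],P[k,2]
        kap=0
        f=lambda x:np.hypot(B-x[0]-x[2]*A,Z-x[1])-.006
        r=least_squares(f,[0,.109,0],loss="soft_l1",f_scale=.001)
        if a[i]<.006: continue
        out.append(np.r_[X[i]+r.x[0]*n,r.x[1],np.degrees(np.arctan2(v[1],v[0])+np.arctan(r.x[2])),a[i]])
    return np.array(out)
if __name__=="__main__":
    A=refine(t,(305,375,160,235),T0)
    B=refine(s,(255,360,185,255),T0)
    A=refine(t,(305,375,160,235),A[:,:2]);B=refine(s,(255,360,185,255),B[:,:2])
    pickle.dump((A,B),open("pics/course.pkl","wb"))
    for nm,X in(("T",A),("S",B)):
        print(nm);print("\n".join(" ".join(f"{q:.4f}" for q in r[:3])+f" {r[3]:.1f}" for r in X))
E
python3 course.py
```

```text
T
0.4680 -0.0397 0.1093 56.8
0.4708 -0.0353 0.1089 57.4
0.4736 -0.0311 0.1087 59.2
0.4762 -0.0268 0.1087 56.1
0.4791 -0.0226 0.1087 55.8
0.4818 -0.0184 0.1089 54.7
0.4846 -0.0142 0.1094 51.7
0.4876 -0.0101 0.1095 52.5
0.4910 -0.0065 0.1093 46.7
0.4947 -0.0032 0.1092 38.6
0.4985 -0.0001 0.1087 36.4
0.5023 0.0030 0.1088 42.7
0.5064 0.0057 0.1088 30.7
0.5107 0.0081 0.1089 25.7
0.5152 0.0100 0.1087 19.9
0.5198 0.0119 0.1089 24.7
0.5243 0.0136 0.1090 23.2
0.5289 0.0155 0.1089 23.7
0.5335 0.0174 0.1090 22.8
0.5380 0.0193 0.1091 20.7
0.5427 0.0210 0.1094 20.1
0.5474 0.0229 0.1094 24.8
0.5522 0.0246 0.1092 20.7
0.5569 0.0265 0.1090 19.3
0.5616 0.0283 0.1090 24.2
0.5664 0.0302 0.1092 20.7
0.5712 0.0320 0.1094 19.6
0.5761 0.0336 0.1094 18.2
0.5810 0.0349 0.1093 12.5
0.5860 0.0359 0.1092 5.0
0.5911 0.0362 0.1089 3.8
0.5961 0.0365 0.1091 1.6
0.6011 0.0368 0.1090 4.1
0.6060 0.0372 0.1092 6.3
0.6109 0.0377 0.1092 6.4
0.6158 0.0382 0.1090 4.7
0.6206 0.0385 0.1089 6.2
0.6253 0.0391 0.1089 8.6
0.6300 0.0395 0.1090 2.9
S
0.4686 -0.0399 0.1086 53.4
0.4716 -0.0358 0.1086 55.2
0.4745 -0.0315 0.1086 55.2

[... 233 characters left out ...]
086 37.9
0.5080 0.0044 0.1086 25.2
0.5122 0.0068 0.1086 23.8
0.5168 0.0088 0.1087 22.7
0.5214 0.0105 0.1087 22.2
0.5259 0.0125 0.1087 24.1
0.5305 0.0143 0.1087 22.9
0.5350 0.0163 0.1086 19.2
0.5397 0.0179 0.1086 18.6
0.5444 0.0197 0.1086 19.8
0.5490 0.0216 0.1087 24.1
0.5537 0.0237 0.1088 24.6
0.5584 0.0255 0.1087 19.9
0.5632 0.0271 0.1087 16.7
0.5681 0.0287 0.1088 18.1
0.5729 0.0304 0.1091 18.8
0.5777 0.0321 0.1092 17.2
0.5827 0.0331 0.1091 7.7
0.5878 0.0338 0.1088 7.6
0.5928 0.0344 0.1086 10.0
0.5978 0.0351 0.1085 6.2
0.6028 0.0354 0.1086 1.5
0.6077 0.0359 0.1086 5.8
0.6126 0.0363 0.1086 6.4
0.6174 0.0368 0.1087 5.3
0.6223 0.0372 0.1088 4.6
0.6270 0.0375 0.1088 5.2
0.6318 0.0379 0.1087 3.4
```

```bash
cat > poly.py <<'E'
from h import *
from scipy.optimize import least_squares
A,B=pickle.load(open("pics/course.pkl","rb"))
Q=np.r_[A[:,:2],B[:,:2]+[-.0009,.0008]]
V0=np.array([[.457,-.057],[.489,-.009],[.505,.004],[.579,.034],[.637,.040]])
def seg(P,V):
    best=np.full(len(P),9.)
    for i in range(len(V)-1):
        d=V[i+1]-V[i];a=((P-V[i])@d)/(d@d)
        if i>0:a=np.maximum(a,0)
        if i<len(V)-2:a=np.minimum(a,1)
        best=np.minimum(best,np.linalg.norm(P-V[i]-a[:,None]*d,axis=1))
    return best
def fitp(Q,V0):
    def f(x):
        V=V0.copy();V[1:-1]=x[:6].reshape(3,2);
        th0,th1=x[6],x[7];V[0]=V[1]-.057*np.array([np.cos(th0),np.sin(th0)]);V[-1]=V[-2]+.058*np.array([np.cos(th1),np.sin(th1)])
        return V
    x0=np.r_[V0[1:-1].ravel(),np.radians(56),np.radians(5.5)]
    r=least_squares(lambda x:seg(Q,f(x)),x0);return f(r.x),np.sqrt((r.fun**2).mean())
if __name__=="__main__":
    for nm,q in(("both",Q),("T",A[:,:2]),("S",B[:,:2])):
        V,e=fitp(q,V0);d=np.diff(V,axis=0);print(nm,V.round(4).tolist(),"rms",e,"ang",np.degrees(np.arctan2(d[:,1],d[:,0])).round(1),"L",np.linalg.norm(d,axis=1).round(3))
    V,e=fitp(Q,V0);np.save("pics/V.npy",V)
    c=np.r_[0,np.cumsum(np.linalg.norm(np.diff(V,axis=0),axis=1))]
    P=lambda a:np.c_[np.interp(a,c,V[:,0]),np.interp(a,c,V[:,1])]
    S=[]
    for a in np.arange(0.004,c[-1]-.008,.004):
        w=np.linspace(-.007,.007,15);m=P(a+w).mean(0);ch=P(np.array([a-.008,a+.008]));ang=np.degrees(np.arctan2(*(ch[1]-ch[0])[::-1]));S.append(np.r_[a,m,ang])
    S=np.array(S);np.save("pics/S.npy",S)
    print("\n".join(f"{r[0]*1e3:.0f} {r[1]:.4f} {r[2]:.4f} {r[3]:.1f}" for r in S))
E
python3 poly.py
```

```text
both [[0.457, -0.0554], [0.4889, -0.0082], [0.506, 0.006], [0.5779, 0.0344], [0.6357, 0.0396]] rms 0.0003901361705604857 ang [55.9 39.7 21.5  5.2] L [0.057 0.022 0.077 0.058]
T [[0.4574, -0.0557], [0.4887, -0.0081], [0.5081, 0.0073], [0.5786, 0.0349], [0.6364, 0.04]] rms 0.0001435325299439397 ang [56.7 38.4 21.4  5. ] L [0.057 0.025 0.076 0.058]
S [[0.4578, -0.0554], [0.4904, -0.0087], [0.5064, 0.0047], [0.5784, 0.033], [0.6361, 0.0385]] rms 0.00023894253798577072 ang [55.1 39.8 21.5  5.4] L [0.057 0.021 0.077 0.058]
4 0.4594 -0.0518 55.9
8 0.4614 -0.0488 55.9
12 0.4637 -0.0455 55.9
16 0.4659 -0.0422 55.9
20 0.4682 -0.0389 55.9
24 0.4704 -0.0356 55.9
28 0.4727 -0.0322 55.9
32 0.4749 -0.0289 55.9
36 0.4771 -0.0256 55.9
40 0.4794 -0.0223 55.9
44 0.4816 -0.0190 55.9
48 0.4839 -0.0157 55.9
52 0.4861 -0.0124 52.9
56 0.4886 -0.0093 48.8
60 0.4914 -0.0064 44.7
64 0.4943 -0.0038 40.7
68 0.4974 -0.0012 39.7
72 0.5005 0.0014 38.9
76 0.5036 0.0038 34.4
80 0.5070 0.0059 29.8
84 0.5105 0.0077 25.2
88 0.5142 0.0092 21.5
92 0.5179 0.0107 21.5
96 0.5216 0.0121 21.5
100 0.5253 0.0136 21.5
104 0.5290 0.0151 21.5
108 0.5328 0.0165 21.5
112 0.5365 0.0180 21.5
116 0.5402 0.0195 21.5
120 0.5439 0.0209 21.5
124 0.5477 0.0224 21.5
128 0.5514 0.0239 21.5
132 0.5551 0.0254 21.5
136 0.5588 0.0268 21.5
140 0.5625 0.0283 21.5
144 0.5663 0.0298 21.5
148 0.5700 0.0312 21.5
152 0.5737 0.0326 18.0
156 0.5775 0.0337 13.9
160 0.5814 0.0345 9.8
164 0.5854 0.0350 5.7
168 0.5893 0.0354 5.2
172 0.5933 0.0358 5.2
176 0.5973 0.0361 5.2
180 0.6013 0.0365 5.2
184 0.6053 0.0368 5.2
188 0.6093 0.0372 5.2
192 0.6132 0.0376 5.2
196 0.6172 0.0379 5.2
200 0.6212 0.0383 5.2
204 0.6252 0.0387 5.2
```

```bash
cat > nx.py <<'E'
import sys
from mv import *
# nx.py z dlat_mm s1 s2 ... : rows to stations (mm); dlat shifts along +n
S=np.load("pics/S.npy");o,p,M=st()
z=float(sys.argv[1]);dl=float(sys.argv[2])/1e3
print("t",round(o["time_s"],2),"tcp",p.round(4),"psi",round(ypsi(M),2),"Ftool",(M.T@o["force"]).round(2),"Ttool",(M.T@o["torque"]).round(3),"w",round(o["width"],3))
j=np.argmin(np.hypot(S[:,1]-p[0],S[:,2]-p[1]));a=np.radians(S[j,3]);q=p[:2]-S[j,1:3]
print("station",S[j,0]*1e3+ (q@[np.cos(a),np.sin(a)])*1e3,"lat",(q@[-np.sin(a),np.cos(a)])*1e3,"dang",ypsi(M)-90-S[j,3])
out=[]
for s in sys.argv[3:]:
    s=float(s)/1e3;x=[np.interp(s,S[:,0],S[:,i]) for i in(1,2,3)];a=np.radians(x[2])
    if s>S[-1,0]: x[0]+=(s-S[-1,0])*np.cos(a);x[1]+=(s-S[-1,0])*np.sin(a)
    tg=np.array([x[0]-dl*np.sin(a),x[1]+dl*np.cos(a),z]);d=M.T@(tg-p)/.025
    tr=-np.radians(x[2]+90-ypsi(M));out.append([round(float(d[0]),2),round(float(d[1]),2),round(float(d[2]),2),round(float(tr),3)])
print(out)
E
python3 nx.py .1357 0 8 12 15 18 21 24
```

```text
t 9.85 tcp [ 0.4596 -0.0526  0.1357] psi 147.6 Ftool [0.49 0.16 2.22] Ttool [ 0.037 -0.054 -0.038] w 0.09
station 3.391878158720086 lat -0.5919059589488831 dang 1.704726519766595
[[-0.17, 0.02, 0.0, 0.03], [-0.33, 0.01, 0.0, 0.03], [-0.45, 0.01, 0.0, 0.03], [-0.57, 0.01, 0.0, 0.03], [-0.69, 0.0, 0.0, 0.03], [-0.81, -0.0, 0.0, 0.03]]
```

Request:
step_arm([
  [[-0.09,0.01,0,0.01],[-0.17,0.01,0,0.02],[-0.25,0.01,0,0.02],[-0.33,0.01,0,0.02],[-0.41,0.01,0,0.02]],
])

```text
time_s: 10.35
eef_pos: [0.4649, -0.0437, 0.1357]
orientation: [0.0, -0.473, 0.881, -0.0]
force: [0.2, 0.7, -1.9]
width: 0.091
```

```bash
python3 nx.py .1357 0 15 18 21 24 27 30
```

```text
t 10.35 tcp [ 0.4649 -0.0437  0.1357] psi 146.45 Ftool [-0.69  0.22  1.89] Ttool [ 0.011  0.031 -0.028] w 0.091
station 14.154653308527612 lat -0.03634764344299342 dang 0.5550977970378668
[[-0.03, 0.0, 0.0, 0.01], [-0.15, -0.0, 0.0, 0.01], [-0.27, -0.0, 0.0, 0.01], [-0.39, -0.0, 0.0, 0.01], [-0.51, -0.0, 0.0, 0.01], [-0.63, -0.0, 0.0, 0.01]]
```

Request:
step_arm([
  [[-0.08,0,0,0],[-0.16,0,0,0.01],[-0.24,0,0,0.01],[-0.32,0,0,0.01],[-0.4,0,0,0.01],[-0.48,0,0,0.01],[-0.56,0,0,0.01],[-0.64,0,0,0.01]],
])

```text
time_s: 11.15
eef_pos: [0.4737, -0.0304, 0.1357]
orientation: [-0.0, -0.469, 0.883, 0.0]
force: [0.4, -0.4, -2.0]
width: 0.087
```

```bash
python3 nx.py .1357 0 33 36 39 42 45 48
python3 - <<'E'
from fit import *
d=avg("scene",3);pickle.dump(d,open("pics/scene6.pkl","wb"))
crop(d,250,165,60,60,10,"s6")
E
```

```text
t 11.15 tcp [ 0.4737 -0.0304  0.1357] psi 145.88 Ftool [ 0.13 -0.51  1.99] Ttool [-0.027  0.018  0.051] w 0.087
station 30.09914568825442 lat 0.13048891253222417 dang -0.021310078182182224
[[-0.12, -0.01, -0.0, -0.0], [-0.24, -0.01, -0.0, -0.0], [-0.36, -0.01, -0.0, -0.0], [-0.48, -0.01, -0.0, -0.0], [-0.6, -0.0, -0.0, -0.0], [-0.72, -0.0, -0.0, -0.0]]
```

View pics/s6.png

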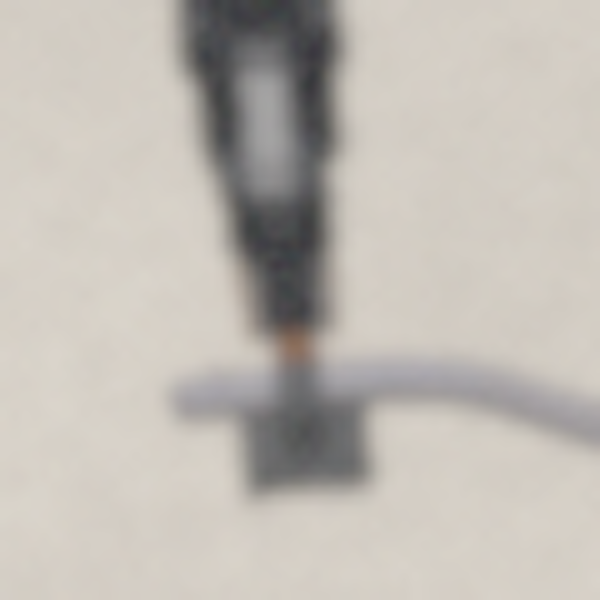

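The keeper is threaded on the end leg: the bar stub is visible left of it at crop (190,390) and the bar continues to the right. I'll move on to station 48.

Request:
step_arm([
  [[-0.08,0,0,0],[-0.16,0,0,0],[-0.24,0,0,0],[-0.32,0,0,0],[-0.4,0,0,0],[-0.48,0,0,0],[-0.56,0,0,0],[-0.64,0,0,0],[-0.7,0,0,0]],
])

```text
time_s: 12.2
eef_pos: [0.4836, -0.0159, 0.1357]
orientation: [0.0, -0.469, 0.883, 0.0]
force: [-0.3, -0.3, -1.7]
width: 0.091
```

```bash
python3 nx.py .1357 0 49 50.5 52 53.5 55 56.5 58
```

```text
t 12.2 tcp [ 0.4836 -0.0159  0.1357] psi 145.88 Ftool [0.38 0.06 1.65] Ttool [-0.021 -0.009  0.022] w 0.091
station 47.640955492076905 lat 0.10801781047413338 dang -0.019117860234921125
[[-0.05, -0.0, 0.0, 0.013], [-0.11, -0.01, 0.0, 0.033], [-0.17, -0.01, 0.0, 0.052], [-0.23, -0.01, 0.0, 0.079], [-0.29, -0.02, 0.0, 0.105], [-0.35, -0.02, 0.0, 0.132], [-0.41, -0.03, 0.0, 0.159]]
```

Request:
step_arm([
  [[-0.05,0,0,0.01],[-0.11,-0.01,0,0.03],[-0.17,-0.01,0,0.05],[-0.23,-0.01,0,0.08],[-0.23,-0.01,0,0.08]],
])

```text
time_s: 12.7
eef_pos: [0.487, -0.0113, 0.1357]
orientation: [0.0, -0.433, 0.902, 0.0]
force: [0.0, -1.1, -2.1]
width: 0.093
```

```bash
python3 nx.py .1357 0 55 56.5 58 59.5 61 62.5
```

```text
t 12.7 tcp [ 0.487  -0.0113  0.1357] psi 141.25 Ftool [ 0.84 -0.72  2.09] Ttool [ 0.027 -0.062 -0.013] w 0.093
station 53.36987143047693 lat -0.031511116575242436 dang -1.6287576133066324
[[-0.06, -0.0, -0.0, 0.025], [-0.12, -0.0, -0.0, 0.051], [-0.18, -0.01, -0.0, 0.078], [-0.24, -0.01, -0.0, 0.105], [-0.3, -0.02, -0.0, 0.131], [-0.36, -0.03, -0.0, 0.158]]
```

Request:
step_arm([
  [[-0.06,0,0,0.025],[-0.12,0,0,0.05],[-0.18,-0.01,0,0.08],[-0.18,-0.01,0,0.08]],
])

```text
time_s: 13.1
eef_pos: [0.4901, -0.008, 0.1357]
orientation: [0.0, -0.396, 0.918, -0.0]
force: [0.1, 0.5, -1.6]
width: 0.087
```

```bash
python3 nx.py .1357 0 59.5 61 62.5 64 65.5 67
```

```text
t 13.1 tcp [ 0.4901 -0.008   0.1357] psi 136.67 Ftool [-0.44  0.28  1.64] Ttool [ 0.02  -0.065  0.048] w 0.087
station 57.94718199201764 lat -0.19444518325669768 dang -2.1554394988741095
[[-0.06, 0.0, 0.0, 0.025], [-0.12, 0.0, 0.0, 0.051], [-0.18, -0.0, 0.0, 0.078], [-0.24, -0.01, 0.0, 0.104], [-0.3, -0.01, 0.0, 0.111], [-0.36, -0.02, 0.0, 0.117]]
```

Request:
step_arm([
  [[-0.06,0,0,0.025],[-0.12,0,0,0.05],[-0.18,0,0,0.08],[-0.24,-0.01,0,0.1],[-0.24,-0.01,0,0.1]],
])

```text
time_s: 13.6
eef_pos: [0.4944, -0.0038, 0.1357]
orientation: [0.0, -0.35, 0.937, 0.0]
force: [-0.5, -0.8, -1.5]
width: 0.09
```

```bash
python3 nx.py .1357 0 65 66.5 68 70 72 74 76
```

```text
t 13.6 tcp [ 0.4944 -0.0038  0.1357] psi 130.95 Ftool [ 0.89 -0.29  1.51] Ttool [0.02  0.022 0.005] w 0.09
station 64.0301816042351 lat -0.08360961619557589 dang 0.24495007883132303
[[-0.04, 0.0, -0.0, 0.009], [-0.1, 0.0, -0.0, 0.015], [-0.16, -0.0, -0.0, 0.022], [-0.24, -0.0, -0.0, 0.029], [-0.32, -0.0, -0.0, 0.036], [-0.4, -0.01, -0.0, 0.076], [-0.48, -0.01, -0.0, 0.115]]
```

Request:
step_arm([
  [[-0.06,0,0,0.01],[-0.12,0,0,0.02],[-0.18,0,0,0.025],[-0.24,0,0,0.03],[-0.3,0,0,0.035],[-0.3,0,0,0.035]],
])

```text
time_s: 14.2
eef_pos: [0.5, 0.0011, 0.1357]
orientation: [0.0, -0.334, 0.943, 0.0]
force: [-0.6, -1.3, -2.2]
width: 0.088
```

```bash
python3 nx.py .1357 0 73 74.5 76 77.5 79 80.5
```

```text
t 14.2 tcp [0.5    0.0011 0.1357] psi 128.97 Ftool [ 1.33 -0.63  2.22] Ttool [-0.003 -0.019  0.044] w 0.088
station 71.52222224796672 lat 0.10228732696444727 dang 0.0927795224234984
[[-0.06, -0.01, -0.0, 0.021], [-0.12, -0.01, -0.0, 0.051], [-0.18, -0.01, -0.0, 0.081], [-0.24, -0.02, -0.0, 0.111], [-0.3, -0.02, -0.0, 0.141], [-0.35, -0.03, -0.0, 0.171]]
```

```bash
cat > rel.py <<'E'
from fit import *
from mv import *
import sys
tag=sys.argv[1]
o,p,M=st()
d=avg("scene",4);pickle.dump(d,open(f"pics/scene{tag}.pkl","wb"))
o,p,M=st();print("F",(M.T@o["force"]).round(2),"T",(M.T@o["torque"]).round(3))
b=p-[0,0,.0257];u,v=proj(d,b).astype(int)
yaw=np.radians(ypsi(M)-90)
# fit foot only (below bar)
K=fitkeeper(d,(u-25,u+25,v-22,v+22),b,yaw,zmax=-.008)
w=np.array([np.cos(yaw),np.sin(yaw)]);n=np.array([-w[1],w[0]])
print("bore seen-tcp world mm",((K-b)*1e3).round(2))
for lo,hi in((-.022,-.009),(.009,.022)):
    r=fitleg(d,(u-35,u+45,v-30,v+40),K[:2],yaw,lo,hi)
print("keeper z seen",K[2])
crop(d,u-30,v-35,60,60,10,"s"+tag)
E
python3 rel.py 7
```

```text
F [-0.18  0.22  2.2 ] T [ 0.014 -0.053 -0.004]
keeper n 88 offset local (mm) [ 0.27 -1.55 -1.09] rms 0.86
bore seen-tcp world mm [ 1.18 -1.03 -1.09]
leg n 26 lat mm -0.87 z 0.1089 dang 16.11 rms 0.81 a range -0.022 -0.0098
leg n 23 lat mm -2.21 z 0.1088 dang -19.69 rms 0.47 a range 0.01 0.0219
keeper z seen 0.10887298741548122
```

View pics/s7.png

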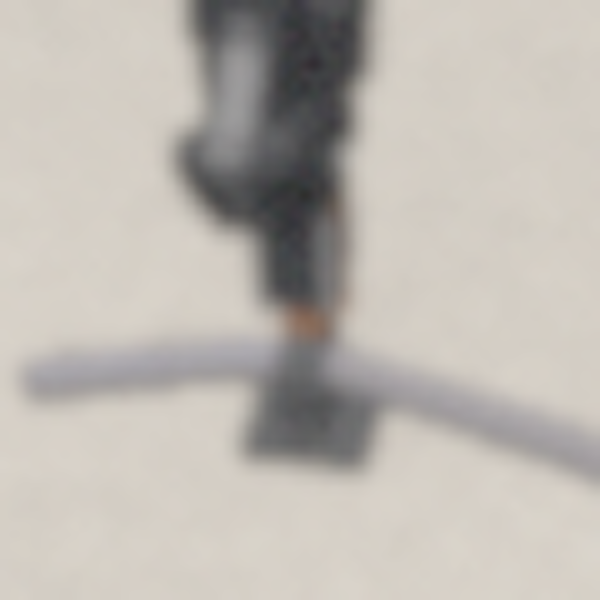

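Vision agrees that the bar is centred in the bore, with heights equal within 0.1 mm. Continuing around the second kink.

Request:
step_arm([
  [[-0.06,0,0,0.02],[-0.12,-0.01,0,0.05],[-0.18,-0.01,0,0.08],[-0.24,-0.02,0,0.11],[-0.24,-0.02,0,0.11]],
])

```text
time_s: 14.9
eef_pos: [0.505, 0.0045, 0.1357]
orientation: [0.0, -0.281, 0.96, 0.0]
force: [-0.6, -0.5, -1.5]
width: 0.09
```

```bash
python3 nx.py .1357 0 79 80.5 82 83.5 85 86.5
```

```text
t 14.9 tcp [0.505  0.0045 0.1357] psi 122.63 Ftool [ 0.81 -0.11  1.48] Ttool [-0.031  0.043 -0.04 ] w 0.09
station 77.56845435095597 lat -0.188771266627663 dang -1.7218943559152748
[[-0.06, 0.0, 0.0, 0.03], [-0.11, 0.0, 0.0, 0.06], [-0.17, -0.0, 0.0, 0.09], [-0.23, -0.01, 0.0, 0.12], [-0.29, -0.02, 0.0, 0.146], [-0.35, -0.03, 0.0, 0.17]]
```

Request:
step_arm([
  [[-0.06,0,0,0.03],[-0.11,0,0,0.06],[-0.17,0,0,0.09],[-0.23,-0.01,0,0.12],[-0.23,-0.01,0,0.12]],
])

```text
time_s: 15.4
eef_pos: [0.5099, 0.0073, 0.1357]
orientation: [0.0, -0.223, 0.975, 0.0]
force: [0.8, -0.5, -2.0]
width: 0.085
```

```bash
python3 nx.py .1357 0 85 86.5 88 90 92 94 96 98 100
```

```text
t 15.4 tcp [0.5099 0.0073 0.1357] psi 115.81 Ftool [-0.54 -0.78  1.99] Ttool [ 0.03  -0.024 -0.049] w 0.085
station 83.3307724697108 lat -0.03834211261813878 dang 0.6010638468314475
[[-0.07, -0.0, -0.0, 0.027], [-0.13, -0.0, -0.0, 0.051], [-0.19, -0.01, -0.0, 0.075], [-0.27, -0.01, -0.0, 0.075], [-0.35, -0.02, -0.0, 0.075], [-0.43, -0.03, -0.0, 0.075], [-0.51, -0.03, -0.0, 0.075], [-0.58, -0.04, -0.0, 0.075], [-0.66, -0.04, -0.0, 0.075]]
```

Request:
step_arm([
  [[-0.07,0,0,0.027],[-0.13,0,0,0.05],[-0.19,-0.01,0,0.075],[-0.27,-0.01,0,0.075],[-0.35,-0.02,0,0.075],[-0.35,-0.02,0,0.075]],
])

```text
time_s: 16.0
eef_pos: [0.5182, 0.0107, 0.1357]
orientation: [0.0, -0.187, 0.982, 0.0]
force: [0.2, 1.2, -2.1]
width: 0.092
```

```bash
python3 nx.py .1357 0 96 100 104 108 112 116 120; python3 rel.py 8
```

```text
t 16.0 tcp [0.5182 0.0107 0.1357] psi 111.51 Ftool [-0.58  1.01  2.12] Ttool [ 0.005 -0.01  -0.014] w 0.092
station 92.32878458642746 lat -0.07147376388267657 dang -0.022247104393930073
[[-0.15, 0.0, -0.0, -0.0], [-0.31, 0.0, -0.0, -0.0], [-0.47, 0.0, -0.0, -0.0], [-0.63, 0.0, -0.0, -0.0], [-0.79, 0.0, -0.0, -0.0], [-0.95, 0.0, -0.0, -0.0], [-1.11, 0.0, -0.0, -0.0]]
F [-0.46  0.06  1.57] T [ 0.038 -0.018  0.028]
keeper n 90 offset local (mm) [ 0.54 -1.09 -1.17] rms 0.78
bore seen-tcp world mm [ 0.9  -0.81 -1.17]
leg n 23 lat mm -1.26 z 0.1086 dang 7.38 rms 0.87 a range -0.0219 -0.0104
leg n 23 lat mm -0.59 z 0.1086 dang 4.09 rms 0.71 a range 0.0093 0.0215
keeper z seen 0.10883249146058259
```

Request:
step_arm([
  [[-0.1,-0.01,0,0],[-0.2,-0.01,0,0],[-0.3,-0.01,0,0],[-0.4,-0.01,0,0],[-0.5,-0.01,0,0],[-0.6,-0.01,0,0],[-0.7,-0.01,0,0],[-0.8,-0.01,0,0],[-0.9,-0.01,0,0],[-0.9,-0.01,0,0]],
])

```text
time_s: 17.2
eef_pos: [0.5393, 0.0188, 0.1357]
orientation: [0.0, -0.187, 0.982, 0.0]
force: [0.1, 0.1, -1.9]
width: 0.09
```

```bash
python3 nx.py .1357 0 120 124 128 132 136 140 144; python3 rel.py 9
```

```text
t 17.2 tcp [0.5393 0.0188 0.1357] psi 111.51 Ftool [-0.12  0.07  1.92] Ttool [0.006 0.016 0.018] w 0.09
station 114.86078507235412 lat -0.2906271031713219 dang -0.028014994623941192
[[-0.21, 0.01, -0.0, -0.0], [-0.37, 0.01, -0.0, -0.0], [-0.53, 0.01, -0.0, -0.0], [-0.69, 0.01, -0.0, -0.0], [-0.85, 0.01, -0.0, -0.0], [-1.01, 0.01, -0.0, -0.0], [-1.17, 0.01, -0.0, -0.0]]
F [ 0.2  -0.57  1.18] T [ 0.004  0.015 -0.032]
keeper n 89 offset local (mm) [ 0.75 -0.83 -1.09] rms 0.67
bore seen-tcp world mm [ 1.   -0.49 -1.09]
leg n 22 lat mm 0.14 z 0.1085 dang 0.91 rms 0.58 a range -0.0216 -0.0097
leg n 25 lat mm 0.13 z 0.1087 dang -4.22 rms 0.83 a range 0.0091 0.0216
keeper z seen 0.10890464855304433
```

Centred within 0.15 mm, with force at noise level. I'll continue along the straight to about station 146.

Request:
step_arm([
  [[-0.1,0,0,0],[-0.2,0,0,0],[-0.3,0,0,0],[-0.4,0,0,0],[-0.5,0,0,0],[-0.6,0,0,0],[-0.7,0,0,0],[-0.8,0,0,0],[-0.9,0,0,0],[-1.0,0,0,0],[-1.1,0,0,0],[-1.16,0,0,0]],
])

```text
time_s: 18.6
eef_pos: [0.5662, 0.0294, 0.1357]
orientation: [0.0, -0.187, 0.982, 0.0]
force: [-0.7, -0.8, -1.6]
width: 0.091
```

```bash
python3 nx.py .1357 -0.2 146 148 149.5 151 152.5 154 155.5 ; python3 rel.py 10
```

```text
t 18.6 tcp [0.5662 0.0294 0.1357] psi 111.5 Ftool [ 0.95 -0.44  1.59] Ttool [0.025 0.012 0.032] w 0.091
station 143.77855701332035 lat -0.3224809599170414 dang -0.03536907539549361
[[-0.09, 0.0, -0.0, -0.001], [-0.17, 0.01, -0.0, -0.001], [-0.23, 0.0, -0.0, 0.022], [-0.29, 0.0, -0.0, 0.045], [-0.35, 0.0, -0.0, 0.069], [-0.41, -0.01, -0.0, 0.096], [-0.47, -0.01, -0.0, 0.123]]
F [ 0.46 -0.62  2.7 ] T [0.016 0.017 0.06 ]
keeper n 92 offset local (mm) [ 0.75 -0.86 -1.22] rms 0.83
bore seen-tcp world mm [ 1.01 -0.52 -1.22]
leg n 23 lat mm -0.18 z 0.1087 dang -1.6 rms 0.52 a range -0.0216 -0.0091
leg n 23 lat mm -1.57 z 0.1091 dang -11.85 rms 0.68 a range 0.0093 0.0212
keeper z seen 0.10873073923926192
```

View pics/s10.png

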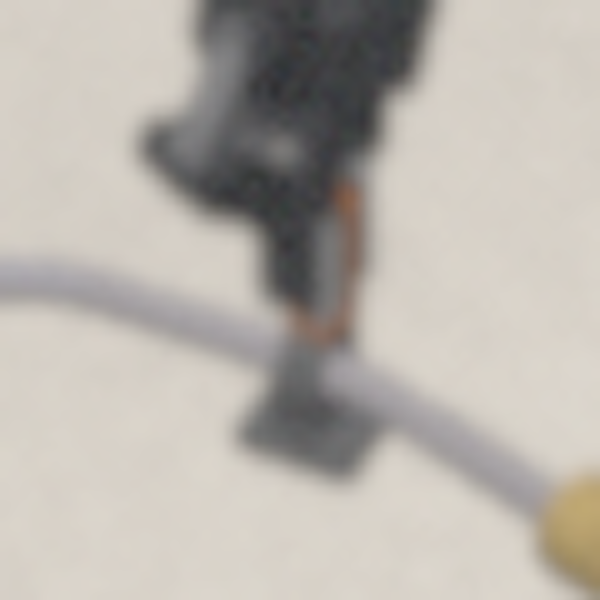

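Request:
step_arm([
  [[-0.06,0,0,0],[-0.12,0,0,0],[-0.18,0,0,0.02],[-0.24,0,0,0.045],[-0.3,-0.01,0,0.065],[-0.3,-0.01,0,0.065]],
])

```text
time_s: 19.4
eef_pos: [0.5732, 0.0318, 0.1357]
orientation: [0.0, -0.154, 0.988, -0.0]
force: [-0.6, -0.2, -1.7]
width: 0.088
```

```bash
python3 nx.py .1357 -0.3 153 154.5 156 157.5 159 160.5
```

```text
t 19.4 tcp [0.5732 0.0318 0.1357] psi 107.73 Ftool [ 0.62 -0.04  1.71] Ttool [ 0.028 -0.022  0.025] w 0.088
station 151.27601668770927 lat -0.5732950897063259 dang -0.30498637563730213
[[-0.07, 0.01, -0.0, 0.013], [-0.13, 0.01, -0.0, 0.039], [-0.19, 0.01, -0.0, 0.066], [-0.25, 0.0, -0.0, 0.093], [-0.3, -0.01, -0.0, 0.12], [-0.36, -0.01, -0.0, 0.147]]
```

Request:
step_arm([
  [[-0.06,0,0,0.02],[-0.12,0,0,0.045],[-0.18,0,0,0.075],[-0.24,0,0,0.1],[-0.24,0,0,0.1]],
])

```text
time_s: 19.9
eef_pos: [0.5789, 0.0337, 0.1357]
orientation: [0.0, -0.105, 0.995, -0.0]
force: [-1.0, 0.1, -1.6]
width: 0.087
```

```bash
python3 nx.py .1357 -0.3 158.5 160 161.5 163 165 167 169
```

```text
t 19.9 tcp [0.5789 0.0337 0.1357] psi 102.0 Ftool [0.93 0.26 1.64] Ttool [-0.003  0.032  0.064] w 0.087
station 157.3519121706258 lat -0.3764126206280497 dang -1.9327479682207631
[[-0.04, 0.0, -0.0, 0.011], [-0.1, 0.0, -0.0, 0.038], [-0.16, -0.0, -0.0, 0.065], [-0.22, -0.01, -0.0, 0.091], [-0.3, -0.02, -0.0, 0.112], [-0.38, -0.03, -0.0, 0.116], [-0.46, -0.04, -0.0, 0.119]]
```

Request:
step_arm([
  [[-0.06,0,0,0.025],[-0.12,0,0,0.05],[-0.18,-0.01,0,0.08],[-0.24,-0.01,0,0.1],[-0.24,-0.01,0,0.1]],
])

```text
time_s: 20.4
eef_pos: [0.5848, 0.0347, 0.1356]
orientation: [0.0, -0.055, 0.999, -0.0]
force: [-0.1, -0.8, -2.0]
width: 0.09
```

```bash
python3 nx.py .1357 -0.3 165 167 169 172 176 180; python3 rel.py 11
```

```text
t 20.4 tcp [0.5848 0.0347 0.1356] psi 96.27 Ftool [ 0.23 -0.75  2.01] Ttool [-0.009  0.032  0.057] w 0.09
station 163.4577619263219 lat -0.3315288898160437 dang 0.5227358227188015
[[-0.06, 0.0, -0.0, 0.012], [-0.14, -0.0, -0.0, 0.016], [-0.22, -0.0, -0.0, 0.019], [-0.34, -0.0, -0.0, 0.019], [-0.5, -0.01, -0.0, 0.019], [-0.66, -0.01, -0.0, 0.019]]
F [ 0.39 -0.23  2.3 ] T [-0.01   0.04   0.007]
keeper n 87 offset local (mm) [ 1.02 -0.89 -1.37] rms 0.78
bore seen-tcp world mm [ 1.11 -0.77 -1.37]
leg n 21 lat mm -2.51 z 0.1086 dang 11.38 rms 0.61 a range -0.021 -0.0106
leg n 23 lat mm -0.6 z 0.1086 dang 2.4 rms 0.62 a range 0.0092 0.0216
keeper z seen 0.10861580530817565
```

View pics/s11.png

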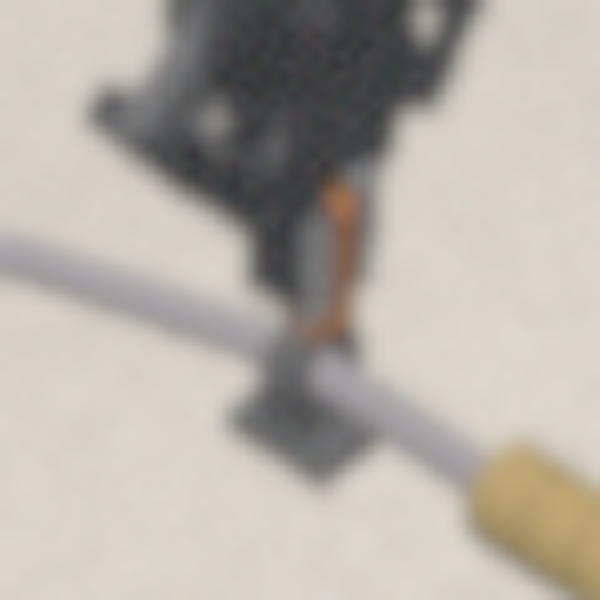

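Run:
```python
from meas import *
V=np.load("pics/V.npy");v=V[-1]-V[-2];v/=np.linalg.norm(v);n=np.array([-v[1],v[0]])
for nm,b,off in(("topA",(305,340,140,180),(0,0)),("sceneA",(320,375,210,250),(-.0010,.0008))):
    P,C=cloud(load(nm),b);P[:,:2]+=off
    k=(P[:,2]>.1185)&(P[:,2]<.128)&(abs((P[:,:2]-V[-2])@n)<.02);q=P[k];a=np.sort((q[:,:2]-V[-2])@v)
    print(nm,k.sum(),"face along (mm from kink)",(a[:12]*1e3).round(1)); q2=q[((q[:,:2]-V[-2])@v)<.13]
    print(" lat of top ridge",np.median(((q2[q2[:,2]>.1225][:,:2]-V[-2])@n))*1e3)
print("kink station 156 ->",V[-2])
```

```text
topA 138 face along (mm from kink) [68.  68.  68.2 68.2 68.8 70.3 70.3 70.8 70.9 71.3 71.6 72.3]
 lat of top ridge -0.1007417031658475
sceneA 184 face along (mm from kink) [67.8 68.5 69.  69.5 69.7 70.1 70.3 71.  71.4 72.1 72.4 73. ]
 lat of top ridge -2.6848708772297596
kink station 156 -> [0.57793782 0.03436725]
```

Request:
step_arm([
  [[-0.08,-0.01,0,0.01],[-0.16,-0.01,0,0.015],[-0.24,-0.01,0,0.02],[-0.32,-0.01,0,0.02],[-0.4,-0.01,0,0.02],[-0.48,-0.01,0,0.02],[-0.56,-0.01,0,0.02],[-0.64,-0.01,0,0.02],[-0.72,-0.01,0,0.02],[-0.72,-0.01,0,0.02]],
])

```text
time_s: 21.6
eef_pos: [0.6028, 0.0364, 0.1356]
orientation: [0.0, -0.045, 0.999, 0.0]
force: [1.1, -0.2, -1.6]
width: 0.091
```

```bash
python3 nx.py .1357 -0.3 185 190 195 200 205; python3 rel.py 12
```

```text
t 21.6 tcp [0.6028 0.0364 0.1356] psi 95.17 Ftool [-1.05 -0.34  1.56] Ttool [ 0.006 -0.016 -0.008] w 0.091
station 181.50236722719825 lat -0.20681527126682545 dang -0.01693511064544051
[[-0.14, -0.0, -0.0, -0.0], [-0.34, -0.0, -0.0, -0.0], [-0.54, -0.0, -0.0, -0.0], [-0.74, -0.0, -0.0, -0.0], [-0.94, -0.0, -0.0, -0.0]]
F [ 0.25 -0.16  2.46] T [ 0.044  0.033 -0.01 ]
keeper n 90 offset local (mm) [ 0.73 -0.76 -1.3 ] rms 0.77
bore seen-tcp world mm [ 0.8  -0.69 -1.3 ]
leg n 19 lat mm -0.41 z 0.1089 dang -5.83 rms 0.74 a range -0.0219 -0.0105
leg n 25 lat mm 0.05 z 0.1088 dang 4.6 rms 0.58 a range 0.0091 0.0215
keeper z seen 0.10870376411048775
```

Request:
step_arm([
  [[-0.1,0,0,0],[-0.2,0,0,0],[-0.3,0,0,0],[-0.4,0,0,0],[-0.5,0,0,0],[-0.6,0,0,0],[-0.7,0,0,0],[-0.8,0,0,0],[-0.9,0,0,0],[-0.94,0,0,0],[-0.94,0,0,0]],
])

```text
time_s: 22.9
eef_pos: [0.6261, 0.0385, 0.1356]
orientation: [-0.0, -0.045, 0.999, 0.0]
force: [0.3, 0.1, -0.5]
width: 0.089
```

```bash
python3 nx.py .1357 -0.2 207 209 211 213 215; python3 rel.py 13
```

```text
t 22.9 tcp [0.6261 0.0385 0.1356] psi 95.17 Ftool [-0.27  0.09  0.55] Ttool [0.077 0.014 0.006] w 0.089
station 204.85508035786387 lat -0.22815553115746423 dang -0.019973384489602175
[[-0.09, 0.0, -0.0, -0.0], [-0.17, 0.0, -0.0, -0.0], [-0.25, 0.0, -0.0, -0.0], [-0.33, 0.0, -0.0, -0.0], [-0.41, 0.0, -0.0, -0.0]]
F [0.49 0.13 2.04] T [ 0.036 -0.029  0.04 ]
keeper n 76 offset local (mm) [ 0.69 -0.71 -1.44] rms 0.86
bore seen-tcp world mm [ 0.75 -0.65 -1.44]
leg n 23 lat mm -0.4 z 0.1089 dang 2.23 rms 0.66 a range -0.0218 -0.0092
leg n 17 lat mm -0.15 z 0.1094 dang -8.96 rms 3.38 a range 0.0092 0.0211
keeper z seen 0.1086040315351755
```

View pics/s13.png

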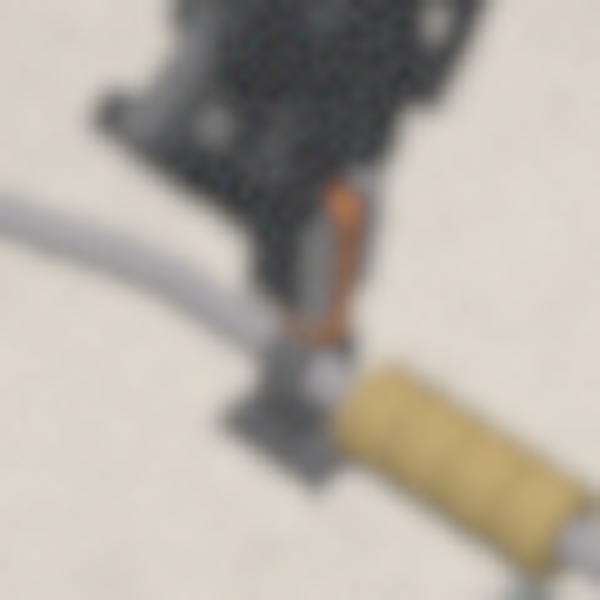

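Request:
step_arm([
  [[-0.06,0,0,0],[-0.12,0,0,0],[-0.18,0,0,0],[-0.24,0,0,0],[-0.3,0,0,0],[-0.3,0,0,0]],
])

```text
time_s: 23.7
eef_pos: [0.6337, 0.0392, 0.1356]
orientation: [0.0, -0.045, 0.999, 0.0]
force: [-0.1, -0.0, -1.9]
width: 0.088
```

Request:
step_arm([
  [[-0.03,0,0,0],[-0.06,0,0,0],[-0.06,0,0,0]],
])

```text
time_s: 24.0
eef_pos: [0.635, 0.0393, 0.1357]
orientation: [0.0, -0.045, 0.999, -0.0]
force: [0.4, 0.4, -1.5]
width: 0.088
```

```bash
python3 nx.py .1357 -0.2 217; python3 rel.py 14
```

```text
t 24.0 tcp [0.635  0.0393 0.1357] psi 95.17 Ftool [-0.46  0.36  1.48] Ttool [ 0.003 -0.021  0.02 ] w 0.088
station 213.8407649236046 lat -0.265102646889922 dang -0.019743903917997407
[[-0.13, 0.0, 0.0, -0.0]]
F [ 0.36 -0.08  2.54] T [ 0.024  0.015 -0.025]
keeper n 67 offset local (mm) [ 1.06 -0.74 -1.1 ] rms 1.22
bore seen-tcp world mm [ 1.13 -0.64 -1.1 ]
leg n 20 lat mm -0.25 z 0.1087 dang -4.42 rms 0.75 a range -0.0215 -0.0108
leg n 28 lat mm -2.56 z 0.1165 dang -5.55 rms 2.23 a range 0.0104 0.0211
keeper z seen 0.10890266238283679
```

View pics/s14.png

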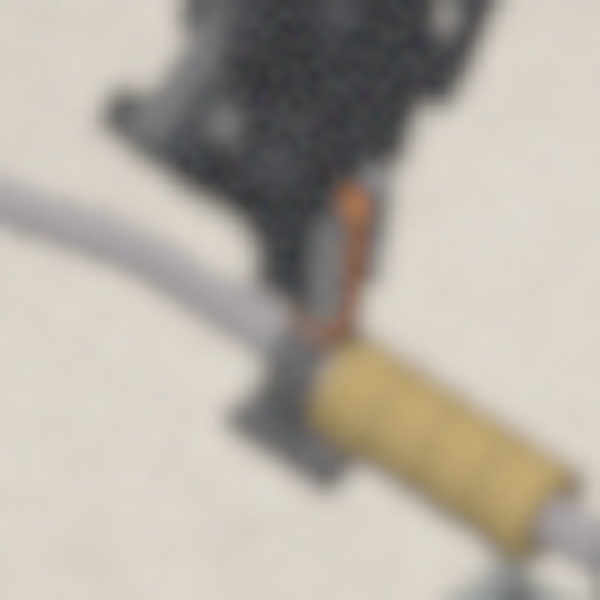

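Request:
step_arm([
  [[-0.02,0,0,0],[-0.04,0,0,0],[-0.04,0,0,0]],
])

```text
time_s: 24.5
eef_pos: [0.636, 0.0394, 0.1357]
orientation: [0.0, -0.045, 0.999, -0.0]
force: [-0.5, 0.4, -2.4]
width: 0.089
```

Request:
step_arm([
  [[-0.02,0,0,0],[-0.04,0,0,0],[-0.04,0,0,0]],
])

```text
time_s: 24.8
eef_pos: [0.637, 0.0395, 0.1357]
orientation: [0.0, -0.045, 0.999, 0.0]
force: [0.2, 0.4, -2.0]
width: 0.088
```

Request:
step_arm([
  [[-0.02,0,0,0],[-0.02,0,0,0]],
])

```text
time_s: 25.0
eef_pos: [0.6374, 0.0395, 0.1357]
orientation: [-0.0, -0.045, 0.999, -0.0]
force: [0.2, -0.2, -2.3]
width: 0.086
```

Request:
step_arm([
  [[-0.02,0,0,0],[-0.02,0,0,0]],
])

```text
time_s: 25.2
eef_pos: [0.638, 0.0396, 0.1357]
orientation: [0.0, -0.045, 0.999, 0.0]
force: [0.2, 0.1, -1.2]
width: 0.09
```

Request:
step_arm([
  [[-0.02,0,0,0],[-0.02,0,0,0]],
])

```text
time_s: 25.4
eef_pos: [0.6385, 0.0396, 0.1357]
orientation: [0.0, -0.045, 0.999, -0.0]
force: [-0.1, -0.4, -2.1]
width: 0.09
```

Request:
step_arm([
  [[-0.02,0,0,0],[-0.02,0,0,0]],
])

```text
time_s: 25.6
eef_pos: [0.639, 0.0397, 0.1357]
orientation: [0.0, -0.045, 0.999, 0.0]
force: [-0.2, 0.5, -2.0]
width: 0.087
```

Request:
step_arm([
  [[-0.02,0,0,0],[-0.02,0,0,0]],
])

```text
time_s: 25.8
eef_pos: [0.6392, 0.0397, 0.1356]
orientation: [-0.0, -0.045, 0.999, -0.0]
force: [-0.4, -0.6, -1.4]
width: 0.087
```

Request:
step_arm([
  [[-0.02,0,0,0],[-0.02,0,0,0]],
])

```text
time_s: 26.0
eef_pos: [0.6393, 0.0397, 0.1356]
orientation: [-0.001, -0.045, 0.999, -0.0]
force: [-3.6, -0.6, -0.5]
width: 0.086
```

```bash
python3 rel.py 15
```

```text
F [3.47 0.88 0.15] T [ 1.700e-02  1.032e+00 -1.000e-03]
keeper n 67 offset local (mm) [ 0.54 -0.74 -1.42] rms 0.87
bore seen-tcp world mm [ 0.6  -0.69 -1.42]
leg n 22 lat mm -0.56 z 0.1087 dang -8.28 rms 0.75 a range -0.0219 -0.0098
leg n 31 lat mm -3.0 z 0.1163 dang 0.5 rms 2.22 a range 0.0095 0.0217
keeper z seen 0.10847494151753824
```

View pics/s15.png

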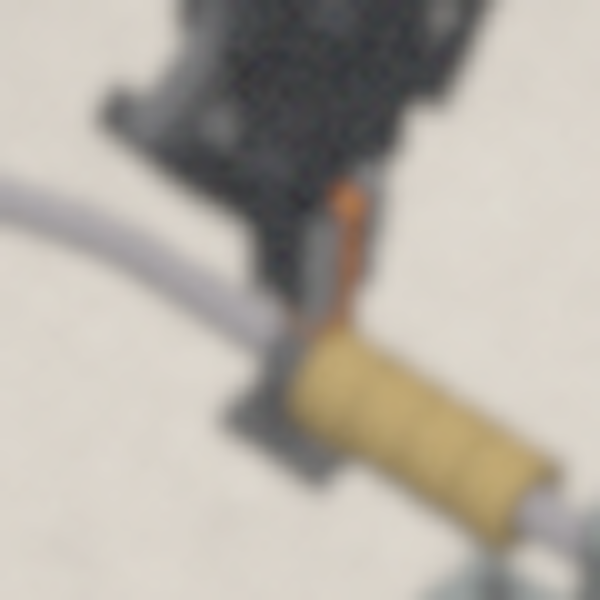

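The bushing is met with about 3.5 N axial force. The implied face is at x≈0.645, against 0.6447 from the pictures. I'll relax slightly and open partway.

Request:
step_arm([
  [[0,0,0.02,0],[0.01,0,0.03,0],[0.01,0,0.03,0]],
])

```text
time_s: 26.5
eef_pos: [0.6394, 0.0397, 0.1348]
orientation: [-0.0, -0.045, 0.999, -0.0]
force: [-5.1, -0.4, -0.3]
width: 0.086
```

Request:
step_arm([
  [[0,0,0,0],[0,0,0,0],[0,0,0,0],[0,0,0,0],[0,0,0,0]],
], hand=0.7)

```text
time_s: 27.0
eef_pos: [0.6399, 0.0398, 0.1351]
orientation: [0.0, -0.045, 0.999, 0.0]
force: [0.7, -0.5, -0.7]
width: 0.301
```

```bash
python3 rel.py 16
```

```text
F [ 0.37 -1.08 -0.52] T [-0.048  0.042 -0.01 ]
keeper n 70 offset local (mm) [-0.24 -0.93 -2.52] rms 0.89
bore seen-tcp world mm [-0.16 -0.95 -2.52]
leg n 10 lat mm -0.04 z 0.108 dang 3.12 rms 0.46 a range -0.0213 -0.0109
leg n 29 lat mm -3.78 z 0.116 dang -7.19 rms 2.58 a range 0.0092 0.0218
keeper z seen 0.10675128107483363
```

View pics/s16.png

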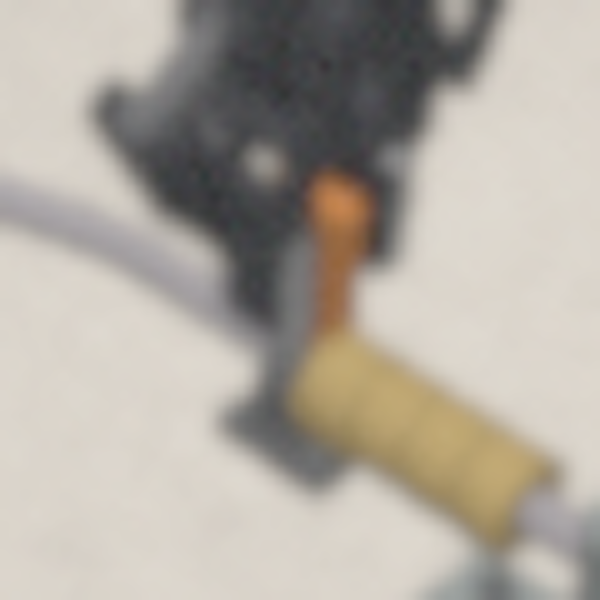

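Released: the keeper dropped about 1.8 mm and hangs on the bar against the bushing. I'll lift straight out.

Request:
step_arm([
  [[0,0,-0.3,0],[0,0,-0.7,0],[0,0,-1.2,0],[0,0,-2,0],[0,0,-3,0],[0,0,-4,0],[1,0,-5,0],[2.5,0,-6,0],[4,0,-6,0],[5,0,-6,0],[5,0,-6,0]],
])

```text
time_s: 28.3
eef_pos: [0.5128, 0.0283, 0.288]
orientation: [0.002, -0.045, 0.999, 0.0]
force: [-0.3, -0.7, 0.6]
width: 0.3
```

Run:
```python
from fit import *
from mv import *
o,p,M=st();print(o["time_s"],p,o["force"])
d=avg("scene",4);pickle.dump(d,open("pics/scene17.pkl","wb"));t=avg("top",2);pickle.dump(t,open("pics/top17.pkl","wb"))
b=np.array([.6393,.0397,.1082]);u,v=proj(d,b).astype(int)
K=fitkeeper(d,(u-25,u+25,v-45,v+25),b,np.radians(5.2),zmax=.065);print("bore seen",K,"bias-corrected",K-[.0009,-.0007,-.0012])
crop(d,u-35,v-40,70,70,8,"s17");crop(t,295,120,70,80,7,"t17")
```

```text
28.3 [0.51280232 0.02826987 0.28796264] [-0.34962463 -0.65680985  0.57229353]
keeper n 352 offset local (mm) [ 4.   -0.55 -1.91] rms 4.89
bore seen [0.64332901 0.03951735 0.10629103] bias-corrected [0.64242901 0.04021735 0.10749103]
```

View pics/s17.png

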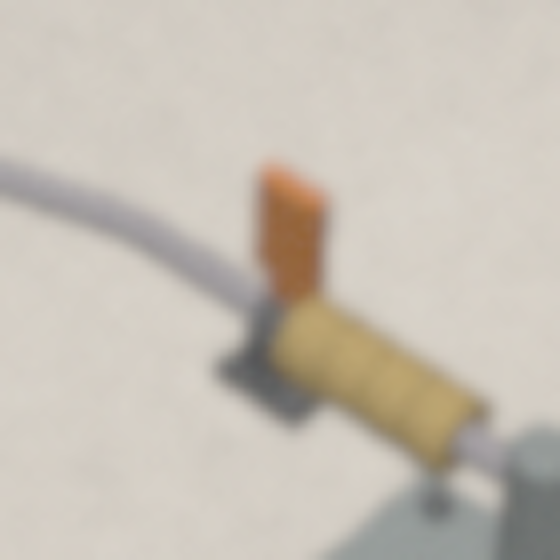

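View pics/t17.png

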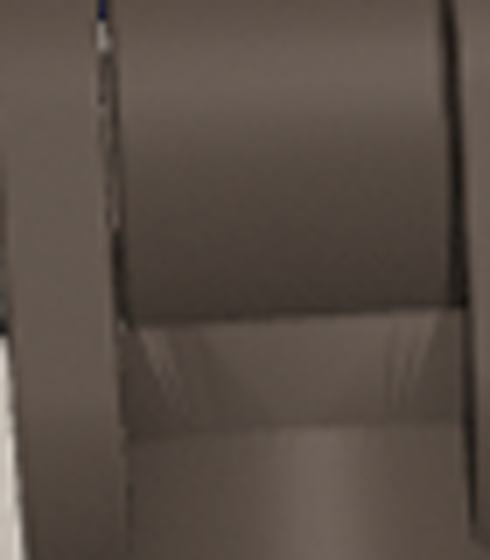

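The keeper hangs upright and flush with the bushing; that last fit was polluted by bushing points, so I'll check again with the orange grip only.

Run:
```python
from fit import *
d=load("scene17");b=np.array([.6393,.0397,.1082]);u,v=proj(d,b).astype(int)
P,C=cloud(d,(u-25,u+25,v-45,v+10));k=(C[:,0]>C[:,2]*1.7)&(P[:,2]>.12)&(P[:,2]<.18);P=P[k]
y=np.radians(5.2);R=np.array([[np.cos(y),-np.sin(y),0],[np.sin(y),np.cos(y),0],[0,0,1]]);L=(P-b)@R
r=least_squares(lambda x:sdbox(L-x[:3],np.array([0,0,.04]),np.array([.012,.004,.02])),[0,0,0],loss="soft_l1",f_scale=.001)
print(k.sum(),"offset mm (bias ~ +.9 -.8 -1.2)",r.x*1e3,"rms",np.sqrt((r.fun**2).mean()))
from plant import env;print(env.get_obs()["time_s"]);env.finish_job()
```

```text
216 offset mm (bias ~ +.9 -.8 -1.2) [18.19384664 -0.71678921 -5.85468582] rms 0.01056656295846134
28.6
the job is handed in; nothing more can be done
```

Run:
```python
from fit import *
d=load("scene17");b=np.array([.6393,.0397,.1082]);u,v=proj(d,b).astype(int)
P,C=cloud(d,(u-25,u+25,v-45,v+10));y=np.radians(5.2);R=np.array([[np.cos(y),-np.sin(y),0],[np.sin(y),np.cos(y),0],[0,0,1]]);L=(P-b)@R
k=(L[:,2]>.023)&(L[:,2]<.065)&(abs(L[:,0])<.02)&(abs(L[:,1])<.015);L=L[k]
r=least_squares(lambda x:sdbox(L-x[:3],np.array([0,0,.04]),np.array([.012,.004,.02])),[0,0,0],loss="soft_l1",f_scale=.001)
print(k.sum(),r.x*1e3,"rms mm",1e3*np.sqrt((r.fun**2).mean()))
```

```text
127 [ 0.63897086 -0.28979868 -1.6146202 ] rms mm 0.5364372318874053
```

The keeper hangs on the bar against the last bushing, with the fingers off it, and I handed the job in at 28.6 s; no verdict comes back.

**What I did:** I picked the dark keeper by its orange grip and threaded it over the free end. I followed the three kinks, about 16° to 18° each, using the course measured in the pictures and correcting small sideways offsets along the way. The sideways and axial wrist readings stayed around 1 N, close to sensor noise, until it met the bushing. I then pressed it home, let go and lifted clear.

**Last checks:**
- **Contact force:** the wrist read about 3.5 N when it met the bushing and about 5 N just before I opened the fingers. The limit there is 25 N.
- **Final picture:** the keeper hangs upright and flush with the bushing, and the arm is well clear.
- **Final position:** fitting the grip alone in the last picture puts it about 0.3 mm from where the contact stopped, along the bar, allowing for camera bias. The hole's centre is then about 6 mm from the bushing face.

**What failed or disagreed:**
- The first two position fits after release came out 4 mm and 18 mm off, because brass bushing pixels got into them.
- I handed in from the same script as the second bad fit, before seeing it. The clean fit was done afterwards on the saved picture.
- The top camera was blocked by the arm in its last picture, so the final check rests on the scene camera alone.
- I did not take a final picture of the bystanders. The arm never worked near them, apart from the planned grasp beside the spare ring and jar.

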